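# Sort sample panels and paint pots into the studio's bin carousel

### The arm

A 6-joint arm with a two-finger parallel gripper is mounted at the origin on the work surface. World frame = base frame: x ahead of the robot, y to its left, z up, the work surface at z = 0. Lengths are in mm, angles in rad, forces in N, time in s.
With the tool pointing down it reaches from about 300 to 775 mm from the base axis. Payload 14.6 kg.
Tool frame: the origin (TCP) lies midway between the tips of the shut fingers; the grasp point (between the pads) lies behind it (manip.grip_depth is the z of the grasp point in the tool frame, in mm); z points along the fingers, y is the line along which they close (so a half turn about z gives the same grasp; the last joint's range is limited). The gripper opens to 94 mm and grips with 3 to 60 N. Pads are 16 mm wide; open, the fingers measure 119 mm over their backs; the gripper's body (75 mm by 177 mm) begins 78 mm behind the grasp point.
Start: joints at [-1.405, 0.3, 1.521, -0, 1.321, -0.067], TCP at [126.88, -535.155, 170.146] pointing down, gripper open.
Joint ranges: [-3.03, 3.03], [-0.79, 2.21], [0.23, 2.52], [-1.04, 4.18], [0, 3.07], [-2.55, 2.55]. Speed limits (rad/s): [2.22, 2.22, 2.57, 3.14, 3.14, 3.14].

### API

Orientations are given as [roll, pitch, yaw] about the fixed x, y, z axes, in that order (R = Rz(yaw) Ry(pitch) Rx(roll)).
In Python, from cell import manip gives the robot as it stands.
- The arm moves only by the shell command python3 nudge.py 'ROWS' [OPENING] [FORCE]. ROWS is a JSON list of rows, 1 to 5 of them, each of 6 numbers: dx, dy, dz in mm, then a rotation vector rx, ry, rz in rad; each row is the pose to reach, as a shift and turn from the pose commanded when the command began, along the tool's axes at that moment; what a row does not reach only later rows make up. A row lasts 1/10 s, in which the tool goes at most 50 mm and 0.15 rad, less where a joint would pass 70% of its speed; a pose out of reach is approached as far as the arm can. OPENING is the finger opening in mm, set as the command begins (- or left out keeps the last). The fingers move at their own pace and stop on an object; FORCE is the grip in N (left out, the last holds). Time passes only in rows, so rows that do not move let the fingers close. It prints the time, the measured TCP pose, the force, the opening and the grip force at its end.
- manip.read_state(): the state, without advancing time (a new reading comes with each control period).
- manip.camera(name): name is "scene" or "top" or "wrist"; returns (picture, depth): 400x640x3 uint8, red, green, blue; 400x640 float32, mm along the optical axis (not along the pixel's ray), 0 where there is no reading.
- manip.camera_info(name): a dict with "K" (3x3 intrinsics, pixels), "rvec" (rotation vector, rad) and "tvec" (3), from world to camera coordinates, as OpenCV has them; the wrist camera has in their place "mount" (4x4, takes a point from camera to tool coordinates, whose origin is the TCP and whose axes are the flange's). Camera axes: x right, y down, z forward; pixel columns grow to the right and rows downward; lengths in mm; the calibration is good to about 2 mm. A picture is of the moment at which its call begins: read the wrist's pose just before it. camera_info takes no time and is no camera call.
- manip.sign_off(): hands the job in; it is judged then, once.
The state is a dict: "clock": time; "joints": joint angles; "qd": joint speeds; "effort": joint torques, N m; "eef_pos": TCP position; "eef_rot": TCP orientation; "wrist_force": force on the tool from outside, world axes, zero at the start; "moment": the same for the moment, N m; "finger_gap": finger opening in mm; "finger_force": force on a finger pad.
Only numpy, scipy, OpenCV 4.12 (cv2) and the standard library are available. Lean on these libraries where they do the work, as an engineer would, in place of code of your own. Each camera call takes 0.05 s, during which the arm holds its last target. There are 200 camera calls.

### The job

Clear the work away into the bin carousel: draw each painted panel up out of the drying rack, gather each paint pot from the table, and put every one through the window of the clear hood into the bin of its own colour, turning the carousel by its crank knob to bring each bin into the window first. When everything is in, turn the carousel so that the blank grey sector fills the window squarely and closes it. There may be fewer panels and pots than bins; leave the figurine, the brush jar and the glue bottle where they stand.

Things in the scene. Friction and masses are not known exactly. Their poses are not given: they have to be found in the camera images.
- carousel (a joint): angle (rad) of the carousel on its stand, about the stand's vertical axis, counter-clockwise from above positive, unlimited; 0 = its x, y axes parallel to the stand's. Friction of about 0.12 N m holds it where it is left: no spring, no clicks. Turn it by its crank knob (crank_top), 2 to 3 N along the circle.
- stand: fixed square plywood foot of the bin carousel, 350 x 350 x 14 mm; origin on the carousel's vertical axis at table height, z up. On four thin corner posts it carries a flat clear plastic hood, 350 x 350 mm, underside 130 mm and top 136 mm above the table, which covers the carousel but for one window (window). The sides are open.
- window (a point): middle of the hood's window, level with the hood's top, at stand (-112, 0, 136) mm. The window, trimmed in black, is open to the hood's edge on the stand's -x side (roughly facing the robot): stand x from -175 to -60 mm, y from -75 to +75 mm
- axis (a point): turning frame of the carousel, on its axis at table height, z up. Round tray, wall radius 150 mm inside, 159 outside, 122 mm high; four quarter sectors parted by 4 mm walls, 118 mm high, along its x and y axes; hub radius 18 mm. x>0,y>0 red bin; x<0,y>0 yellow; x<0,y<0 blue; x>0,y<0 blank. What stands above 130 mm jams under the hood.
- bin_red (a point): middle of the red bin's floor, 112 mm from the axis at carousel angle +45 deg, 24 mm above the table; it turns with the carousel. The bin's floor and outer wall are red. Right below window the bin is in the window
- bin_yellow (a point): the same for the yellow bin, at carousel angle +135 deg
- bin_blue (a point): the same for the blue bin, at carousel angle +225 deg
- blank (a point): middle of the flat grey metal top of the blank sector, 112 mm from the axis at carousel angle -45 deg, 122 mm above the table. Right below window it closes the window
- crank_top (a point): centre of the top of the black upright crank knob: cylinder, diameter 24, height 42 mm, top 192 mm above the table, spinning freely on its pin on a flat dark crank arm (top at 150 mm) above the hood. It stands 55 mm from the axis in the carousel's +x direction (between red and blank); moving it round the axis turns the carousel by the same angle
- rack: fixed wooden drying rack, 200 (x) x 90 (y) x 52 mm, origin at the centre of its underside, z up. Three slots at rack x = -64, 0, +64 mm, each 12 mm wide (x) and 69 mm long (y), floor 12 mm and rims 52 mm above the table. A panel stands upright in a slot and is drawn out straight up.
- panel_red: thin red painted sample panel, 8 x 64 x 90 mm (x thickness, y width, z height), origin at its centre, 50 g. It starts standing on its short edge in one of the rack's slots, its top 102 mm above the table, the upper 50 mm free above the rims. Not always there (None).
- panel_yellow: thin yellow painted sample panel, 8 x 64 x 90 mm (x thickness, y width, z height), origin at its centre, 50 g. It starts standing on its short edge in one of the rack's slots, its top 102 mm above the table, the upper 50 mm free above the rims. Not always there (None).
- panel_blue: thin blue painted sample panel, 8 x 64 x 90 mm (x thickness, y width, z height), origin at its centre, 50 g. It starts standing on its short edge in one of the rack's slots, its top 102 mm above the table, the upper 50 mm free above the rims. Not always there (None).
- pot_red: closed round paint pot with red lid and band, diameter 56 mm, height 60 mm, origin at its centre (30 mm above its underside), z up, 150 g, standing on the table. Not always there (None).
- pot_yellow: closed round paint pot with yellow lid and band, diameter 56 mm, height 60 mm, origin at its centre (30 mm above its underside), z up, 150 g, standing on the table. Not always there (None).
- pot_blue: closed round paint pot with blue lid and band, diameter 56 mm, height 60 mm, origin at its centre (30 mm above its underside), z up, 150 g, standing on the table. Not always there (None).
- figurine: bystander: white ceramic figurine, 70 mm foot, 138 mm tall, origin at the centre of its underside
- brush_jar: bystander: green glass jar with brushes, diameter 68 mm, jar 90 mm tall, brushes up to 190 mm, origin at the centre of its underside
- glue: bystander: white glue bottle with orange cap, diameter 60 mm, 140 mm tall, origin at the centre of its underside

How it is judged:
By the outcome, as a careful person would: the job done as asked, in the order asked, and still so for the second after the job is handed in, with the robot touching nothing.
Of panel_red, panel_yellow, panel_blue only 2 to 3 are there at a start; the rules pass over those that are not, and their reading is None.
Of pot_red, pot_yellow, pot_blue only 2 to 3 are there at a start; the rules pass over those that are not, and their reading is None.
At some moment in a run one of pot_red, pot_yellow, pot_blue may be knocked a few centimetres aside while the robot is not near it.
It also fails if it takes over 210 s, if anything falls off the work surface, if the arm or the gripper's body presses on something with over 40 N, if the wrist force passes 120 N, or if a joint passes its speed limit or range.

## Working session

There is one attempt and no reset: what is moved stays moved. The work goes in short steps, Python scripts to look and compute and a shell command to move; the robot and the scene stay as the last step left them, time stands still between calls to the robot, and variables do not carry over. Pictures are saved under pics/ and viewed, at most 17 in all, crops included, and the job is handed in when it is done.

```bash
ls; mkdir -p pics; cat > h.py <<'E'
import numpy as np, cv2
from cell import manip
from scipy.spatial.transform import Rotation as R
def ext(n):
    i=manip.camera_info(n); K=np.array(i["K"],float)
    if "mount" in i:
        s=manip.read_state(); T=np.eye(4); T[:3,:3]=R.from_euler('xyz',s["eef_rot"]).as_matrix(); T[:3,3]=s["eef_pos"]
        return K,T@np.array(i["mount"])
    T=np.eye(4);T[:3,:3]=cv2.Rodrigues(np.array(i["rvec"],float))[0];T[:3,3]=np.ravel(i["tvec"]);return K,np.linalg.inv(T)
def cloud(n):
    K,T=ext(n); p,d=manip.camera(n); v,u=np.mgrid[:400,:640]
    c=np.stack([(u-K[0,2])/K[0,0]*d,(v-K[1,2])/K[1,1]*d,d],-1)
    return p,d,c@T[:3,:3].T+T[:3,3]
def save(n,p): cv2.imwrite("pics/"+n+".png",p[:,:,::-1])
E
python3 - <<'E'
from h import *
for n in("top","scene","wrist"):
    p,d,w=cloud(n); save(n+"0",p); np.savez("pics/"+n+"0.npz",p=p,d=d,w=w); K,T=ext(n); print(n,K[0,0],T.round(2).tolist())
print(manip.read_state(), manip.grip_depth)
E
```

```text
cell.py
nudge.py
pics
top 363.4649649754375 [[-0.01, -0.99, 0.14, 415.32], [-1.0, 0.01, -0.01, -56.59], [0.01, -0.14, -0.99, 1398.3], [0.0, 0.0, 0.0, 1.0]]
scene 407.74806765435494 [[0.88, 0.41, -0.26, 897.89], [0.48, -0.73, 0.48, -623.73], [-0.0, -0.54, -0.84, 1090.52], [0.0, 0.0, 0.0, 1.0]]
wrist 280.1111851254015 [[0.23, -0.94, -0.27, 203.38], [-0.97, -0.22, -0.06, -516.23], [-0.0, 0.27, -0.96, 384.53], [0.0, 0.0, 0.0, 1.0]]
{'clock': 0.15, 'joints': array([-1.40457761e+00,  3.00315673e-01,  1.52145511e+00,  2.29549734e-06,
        1.32069900e+00, -6.65915171e-02]), 'qd': array([ 0.00166816, -0.00166188, -0.00160932,  0.00080197,  0.0009102 ,
        0.00117891]), 'effort': array([-2.59854196e-04, -5.31963301e+01, -3.52822208e+01,  7.07588461e-02,
        2.35895463e-02, -5.99013651e-05]), 'eef_pos': array([ 126.85490848, -534.92597926,  169.72489321]), 'eef_rot': array([-3.14071761e+00, -6.05850173e-05,  2.32809640e-01]), 'wrist_force': array([-0.12921186, -0.5754423 ,  0.20873256]), 'moment': array([ 0.0034704 , -0.00570863,  0.0203207 ]), 'finger_force': 0.0, 'finger_gap': 93.89750288817402} -18.8
```

View pics/top0.png

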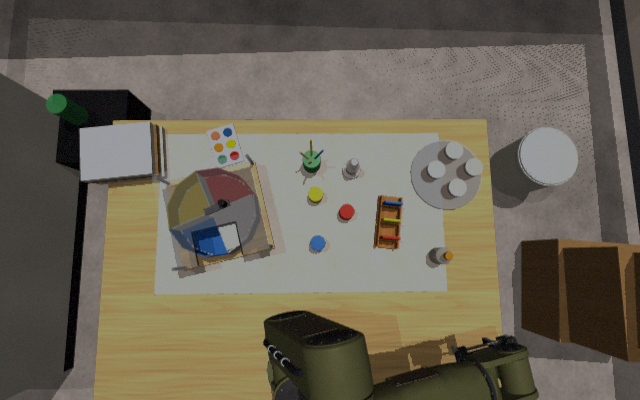

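View pics/scene0.png

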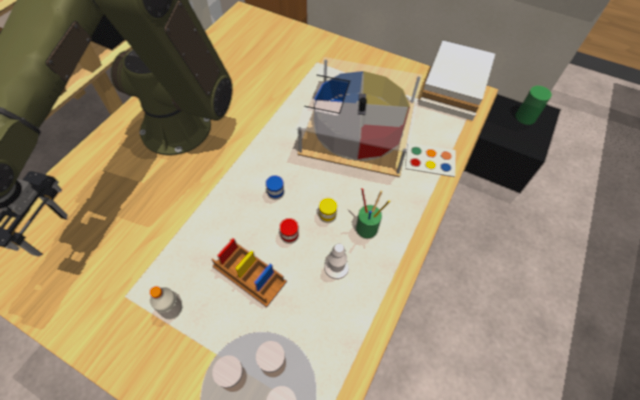

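Top view: pots yellow (316,195), red (346,212), blue (318,244). The panels blue, yellow and red stand in the rack around (390,222), and the carousel is at (215,215) with its window at (217,243). The scene view shows the same. Now I'll measure.

```bash
python3 - <<'E'
from h import *
for n in("top","scene"):
    f=np.load(f"pics/{n}0.npz"); p,w,d=f["p"],f["w"],f["d"]
    hsv=cv2.cvtColor(p,cv2.COLOR_RGB2HSV); H,S,V=[hsv[...,i] for i in range(3)]
    cm={"red":((H<6)|(H>172)),"yellow":(H>24)&(H<35),"blue":(H>100)&(H<125)}
    for c,m in cm.items():
        m=(m&(S>150)&(V>70)&(d>0)&(w[...,0]>150)&(w[...,0]<800)&(abs(w[...,1])<700)).astype(np.uint8)
        k,l,st,ce=cv2.connectedComponentsWithStats(m)
        for i in range(1,k):
            if st[i,4]<25: continue
            q=w[l==i]; zt=np.percentile(q[:,2],90); t=q[q[:,2]>zt-5]
            (cx,cy),(a,b),an=cv2.minAreaRect(t[:,:2].astype(np.float32))
            print(n,c,st[i].tolist(),ce[i].round(),"z",zt.round(1),"mid",((t.max(0)+t.min(0))/2).round(1)[:2],"rect",round(cx,1),round(cy,1),round(a,1),round(b,1),round(an,1))
f=np.load("pics/top0.npz");
big=cv2.resize(f["p"][150:290,150:290],(784,600)[:1]+(784,),interpolation=cv2.INTER_CUBIC)
save("top_car",cv2.resize(f["p"][155:285,150:290],(630,585),interpolation=cv2.INTER_CUBIC))
f=np.load("pics/scene0.npz"); save("sc_car",cv2.resize(f["p"][50:190,280:450],(728,600),interpolation=cv2.INTER_CUBIC))
E
```

```text
top red [339, 205, 15, 15, 168] [346. 212.] z 63.3 mid [ 569.  -172.7] rect 568.8 -172.6 48.4 48.7 88.7
top red [382, 236, 18, 4, 48] [390. 238.] z 103.0 mid [ 471.2 -324.4] rect 470.6 -324.3 60.5 5.9 84.0
top yellow [309, 187, 14, 15, 161] [315. 194.] z 62.9 mid [637.1 -58.2] rect 636.6 -56.8 49.5 47.3 70.9
top yellow [383, 218, 18, 5, 57] [391. 220.] z 104.4 mid [ 533.6 -331.4] rect 534.3 -331.4 58.2 7.5 84.1
top blue [385, 201, 17, 4, 34] [393. 203.] z 105.9 mid [ 596.7 -337.3] rect 596.1 -337.2 57.2 4.9 85.3
top blue [196, 232, 32, 24, 421] [212. 245.] z 30.9 mid [456.8 317. ] rect 441.5 321.8 113.3 90.6 37.5
top blue [311, 236, 14, 14, 149] [317. 243.] z 63.2 mid [455.4 -63.9] rect 455.5 -63.9 47.6 47.2 89.4
scene red [358, 143, 31, 16, 294] [370. 151.] z 84.4 mid [665.6 169.4] rect 663.0 162.0 54.1 48.7 34.3
scene red [280, 219, 18, 17, 250] [289. 227.] z 61.0 mid [ 572.8 -175.7] rect 573.0 -176.3 48.5 51.3 30.5
scene red [218, 239, 19, 24, 195] [227. 250.] z 100.7 mid [ 472.1 -327.2] rect 471.8 -327.4 58.6 6.7 84.1
scene yellow [319, 198, 18, 17, 234] [328. 206.] z 61.4 mid [638.1 -60.6] rect 637.6 -60.7 53.0 49.6 65.2
scene yellow [236, 251, 17, 19, 97] [244. 260.] z 103.1 mid [ 534.5 -333.9] rect 534.3 -333.8 60.9 8.2 84.5
scene blue [316, 80, 32, 21, 434] [332.  90.] z 105.7 mid [421.9 321. ] rect 419.0 321.7 114.8 15.7 84.8
scene blue [267, 176, 15, 15, 184] [274. 183.] z 60.9 mid [457.8 -67.8] rect 456.2 -66.9 43.1 53.0 32.3
scene blue [256, 265, 16, 24, 153] [264. 277.] z 102.1 mid [ 598.5 -343.3] rect 598.6 -343.3 60.0 7.6 86.1
```

View pics/top_car.png

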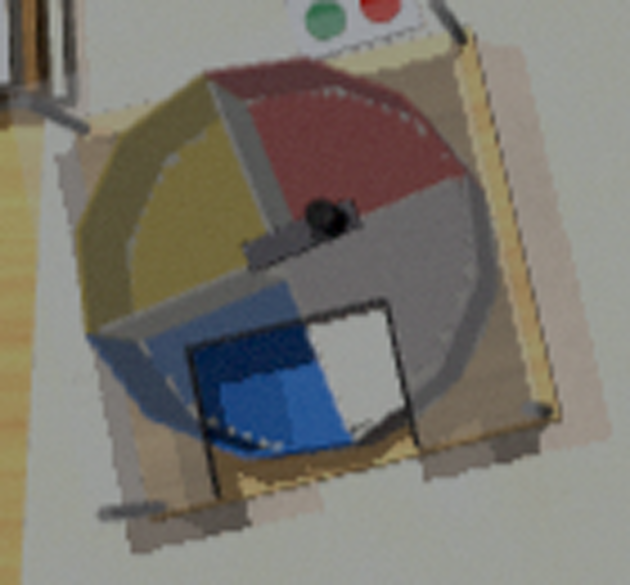

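Crop: window trim corners at (190,347), (385,303), (215,497), (415,445). The wall ends are at (212,80), (92,330) and (468,175), and the knob top at (325,215).

```bash
cat >> h.py <<'E'
def ray(n,u,v,z,KT=None):
    K,T=KT or ext(n); r=T[:3,:3]@[(u-K[0,2])/K[0,0],(v-K[1,2])/K[1,1],1]; o=T[:3,3]
    return (o+r*(z-o[2])/r[2])[:2]
E
python3 - <<'E'
from h import *
g=lambda x,y,z:ray("top",150+x/4.5,155+y/4.5,z)
W=np.array([g(*a,136) for a in((190,347),(385,303),(415,445),(215,497))])
S=np.array([(-60,75),(-60,-75),(-175,-75),(-175,75)])
M,_=cv2.estimateAffinePartial2D(S.astype(np.float32),W.astype(np.float32)); print("stand fit",M.round(3).tolist(),"scale",np.hypot(M[0,0],M[1,0]),"ang",np.arctan2(M[1,0],M[0,0]))
print(W.round(),"resid",(S@M[:,:2].T+M[:,2]-W).round(1).tolist())
E1=np.array([g(212,80,118),g(92,330,118),g(468,175,122)]);print("walls",E1.round())
k=g(325,215,192);print("knob",k.round(1))
print("foot corners", g(555,420,14).round(1),g(150,520,14).round(1))
for n in("top","scene"):
    f=np.load(f"pics/{n}0.npz"); w,p=f["w"],f["p"]
    m=(w[...,2]>184)&(w[...,2]<200)&(w[...,0]>400)&(w[...,0]<680)&(w[...,1]>50)&(w[...,1]<450); q=w[m]
    print(n,m.sum(),((q.max(0)+q.min(0))/2).round(1),q.mean(0).round(1), (q.max(0)-q.min(0)).round())
    m=(w[...,2]>125)&(w[...,2]<145)&(w[...,0]>300)&(w[...,0]<750)&(w[...,1]>50)&(w[...,1]<450); q=w[m];print(m.sum(), q.max(0).round(),q.min(0).round())
E
```

```text
stand fit [[0.993, -0.211, 569.014], [0.211, 0.993, 307.286]] scale 1.0148026948585667 ang 0.2091878674216935
[[493. 369.]
 [526. 220.]
 [417. 195.]
 [380. 345.]] resid [[0.4, 0.5], [-0.4, 0.0], [-5.9, 0.9], [-0.0, -0.5]]
walls [[706. 365.]
 [508. 451.]
 [627. 160.]]
knob [586.7 253.7]
foot corners [436.7 102.7] [357.8 437.2]
top 43 [589.4 258.9 190.4] [589.9 258.1 191.2] [22. 21. 12.]
7413 [749. 450. 145.] [359. 100. 125.]
scene 43 [588.8 259.1 189.3] [588.5 256.1 189.7] [23. 26.  8.]
6441 [750. 450. 145.] [356.  98. 125.]
```

View pics/sc_car.png

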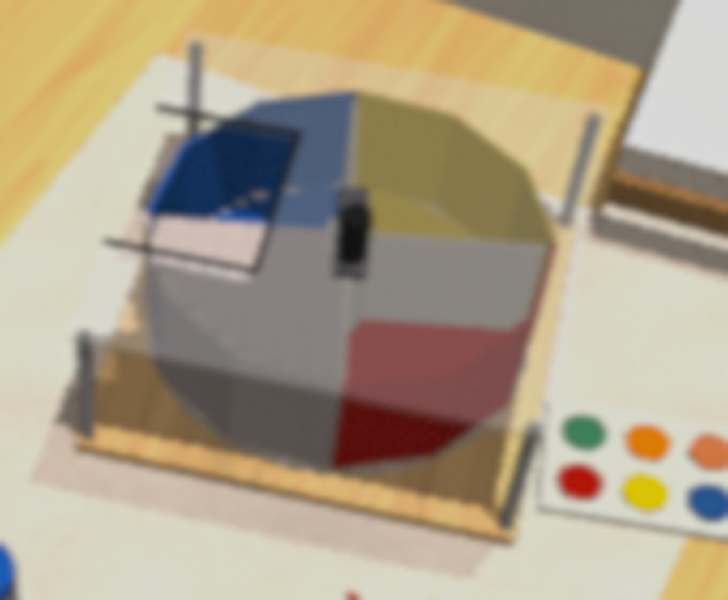

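Scene crop: knob top at (352,195). The blank and blue bins lie under the window (corners 300,130 and 258,272), which agrees with the top view. I'll refine the stand pose from the hood's depth.

```bash
python3 - <<'E'
from h import *
for n in("top","scene"):
    f=np.load(f"pics/{n}0.npz"); w=f["w"]
    m=(w[...,2]>126)&(w[...,2]<146)&(w[...,0]>300)&(w[...,0]<790)&(w[...,1]>50)&(w[...,1]<560)
    k,l,st,_=cv2.connectedComponentsWithStats(m.astype(np.uint8)); i=1+st[1:,4].argmax(); q=w[l==i]
    print(n,len(q),np.median(q[:,2]),cv2.minAreaRect(q[:,:2].astype(np.float32)))
    # rims / window: depth under the hood inside window
K=ext("top")
f=np.load("pics/scene0.npz")["p"]
for nm,u,v,z in(("trim A",300,130,136),("trim B",258,272,136),("trimopenA",157,105,136),("openB",107,240,136)):
    print(nm,ray("scene",280+u*170/728,50+v*140/600,z).round(1))
E
```

```text
top 8446 136.15105361016947 ((569.1990966796875, 310.99853515625), (351.2109069824219, 353.0574951171875), 13.334698677062988)
scene 7215 134.25416389132863 ((565.596435546875, 308.9657897949219), (351.070556640625, 361.16986083984375), 13.536553382873535)
trim A [493.7 372.1]
trim B [533.5 219.7]
trimopenA [380.9 342.9]
openB [419.1 194. ]
```

```bash
cat >> h.py <<'E'
# planning frame: stand pose and helpers
SC=np.array([567.5,310.0]); SY=0.234; Y0=0.234
def st(x,y): c,s=np.cos(SY),np.sin(SY); return SC+[c*x-s*y,s*x+c*y]
def knob(deg): a=np.radians(deg); return SC+55*np.array([np.cos(a),np.sin(a)])
def plan(*tg):
    s=manip.read_state(); p=np.array(s["eef_pos"]); y=s["eef_rot"][2]
    print("at",p.round(1),"yaw",round(y,3),"t",round(s["clock"],1))
    for t in tg:
        d=np.array(t[:3])-p; c,sn=np.cos(y),np.sin(y)
        v=np.array([c*d[0]+sn*d[1],sn*d[0]-c*d[1],-d[2]]); rz=-(t[3]-y)
        print(np.round(t,1),"->",v.round(1),"rz",round(rz,3),"rows",int(np.ceil(max(np.linalg.norm(v)/50,abs(rz)/.15))))
        p,y=np.array(t[:3],float),t[3]
E
cat > /tmp/x.py <<'E'
E
python3 - <<'E'
from h import *
k=(589,258)
plan((*k,225,Y0),(*k,158,Y0))
E
python3 nudge.py '[[20,-20,-45,0,0,0],[50,-52,-55,0,0,0],[84,-88,-55,0,0,0],[118,-124,-55,0,0,0],[152,-160,-55,0,0,0]]' 50
python3 nudge.py '[[34,-36,0,0,0,0],[68,-72,0,0,0,0],[102,-108,0,0,0,0],[136,-143,0,0,0,0],[160,-168,0,0,0,0]]'
python3 nudge.py '[[34,-36,0,0,0,0],[68,-72,0,0,0,0],[102,-108,0,0,0,0],[136,-143,0,0,0,0],[160,-168,0,0,0,0]]'
python3 nudge.py '[[34,-36,0,0,0,0],[68,-72,0,0,0,0],[102,-108,0,0,0,0],[136,-143,0,0,0,0],[160,-168,0,0,0,0]]'
python3 - <<'E'
from h import *
k=(589,258)
plan((*k,225,Y0),(*k,158,Y0))
p,d,w=cloud("wrist"); save("w1",p)
m=(w[...,2]>183)&(w[...,2]<200)&(abs(w[...,0]-589)<45)&(abs(w[...,1]-258)<45); q=w[m]; print(m.sum(),((q.max(0)+q.min(0))/2).round(1),(q.max(0)-q.min(0)).round(1))
E
```

```text
clock: 0.65
eef_pos: [238.3, -342.6, 225.0]
eef_rot: [-3.142, -0.0, 0.232]
wrist_force: [0.6, 0.6, 0.8]
finger_gap: 57.2
finger_force: 0.0
clock: 1.15
eef_pos: [355.5, -141.6, 225.3]
eef_rot: [3.141, -0.0, 0.234]
wrist_force: [0.0, -1.2, -0.3]
finger_gap: 49.9
finger_force: 0.0
clock: 1.65
eef_pos: [472.4, 59.0, 224.9]
eef_rot: [-3.141, 0.0, 0.234]
wrist_force: [-0.8, -0.6, 0.5]
finger_gap: 50.1
finger_force: 0.0
clock: 2.15
eef_pos: [589.2, 259.3, 224.2]
eef_rot: [-3.142, 0.001, 0.234]
wrist_force: [-0.5, -1.2, 0.2]
finger_gap: 50.2
finger_force: 0.0
at [589.2 259.3 224.2] yaw 0.234 t 2.1
[5.89e+02 2.58e+02 2.25e+02 2.00e-01] -> [-0.5  1.2 -0.8] rz -0.0 rows 1
[5.89e+02 2.58e+02 1.58e+02 2.00e-01] -> [ 0.  0. 67.] rz -0.0 rows 2
522 [587.3 262.3 188.6] [23.4 23.  10.7]
```

View pics/w1.png

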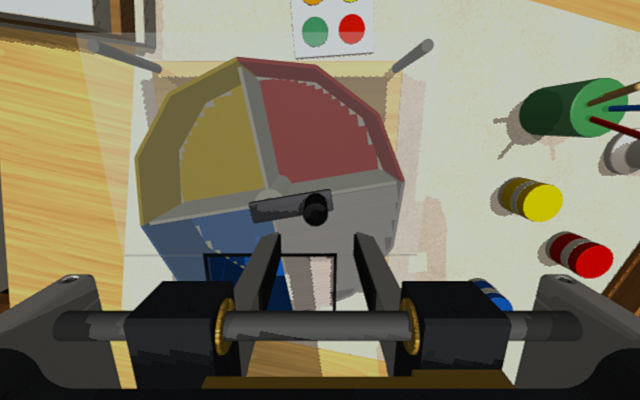

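The wrist picture shows the knob at (316,208), lying between the open fingertips. I'll descend and grip it.

```bash
python3 nudge.py '[[-0.5,-0.5,30,0,0,0],[-0.5,-0.5,66,0,0,0],[-0.5,-0.5,66,0,0,0]]' 50
python3 nudge.py '[[0,0,0,0,0,0],[0,0,0,0,0,0],[0,0,0,0,0,0],[0,0,0,0,0,0]]' 20 8
python3 - <<'E'
from h import *
s=manip.read_state(); p=s["eef_pos"][:2]; print(s["wrist_force"].round(1),s["finger_gap"],s["finger_force"])
for a in(-31.6,):
    a0=-67.3
    for f in np.linspace(0,1,6)[1:]:
        d=knob(a0+(a-a0)*f)-knob(a0); c,sn=np.cos(Y0),np.sin(Y0); print((c*d[0]+sn*d[1]).round(1),(sn*d[0]-c*d[1]).round(1))
E
```

```text
clock: 2.5
eef_pos: [585.9, 256.4, 154.0]
eef_rot: [3.141, 0.009, 0.233]
wrist_force: [-0.0, -0.5, 0.6]
finger_gap: 50.4
finger_force: 0.0
clock: 2.9
eef_pos: [588.4, 257.2, 160.4]
eef_rot: [-3.141, -0.002, 0.233]
wrist_force: [-0.8, 0.3, -0.3]
finger_gap: 22.2
finger_force: 0.0
[-0.8  0.3 -0.3] 22.202929423331163 0.0
6.7 -1.5
13.1 -3.9
19.2 -7.0
24.9 -10.9
30.0 -15.4
```

```bash
python3 nudge.py '[[0,0,0,0,0,0],[0,0,0,0,0,0],[0,0,0,0,0,0]]' 15 8
python3 - <<'E'
from h import *
p,d,w=cloud("wrist"); save("w2",p[120:340,180:460])
m=(w[...,2]>183)&(w[...,2]<200)&(abs(w[...,0]-589)<45)&(abs(w[...,1]-258)<45); q=w[m]; print(m.sum(),((q.max(0)+q.min(0))/2).round(1),(q.max(0)-q.min(0)).round(1))
E
```

```text
clock: 3.2
eef_pos: [588.0, 257.1, 159.2]
eef_rot: [-3.142, -0.0, 0.233]
wrist_force: [-0.4, 0.9, 0.0]
finger_gap: 15.2
finger_force: 0.0
765 [587.7 260.3 191.5] [23.7 27.9 16.8]
```

View pics/w2.png

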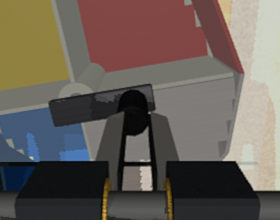

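The fingers shut to 15 mm with no force, and the knob shows at crop (133,108), just past the fingertips. So the fingers are on the near side of it. I'll check where the TCP projects.

```bash
python3 - <<'E'
from h import *
K,T=ext("wrist"); 
def pr(P): c=np.linalg.inv(T)@[*P,1]; return (c[:2]/c[2]*[K[0,0],K[1,1]]+[K[0,2],K[1,2]]).round()
s=manip.read_state(); e=s["eef_pos"]; print(s["joints"],T.round(3)[:3,3]-e)
for dz in(0,19,40,80): print(dz,pr(e+[0,0,dz])-[180,120])
print("knob top",pr([588,260,192])-[180,120],pr([588,260,150])-[180,120])
p,d,w=cloud("wrist")
for u,v in((290,245),(285,240),(345,245),(310,225),(313,215),(285,260),(345,260),(313,250),(313,240)): print(u-180,v-120,w[v,u].round(0),p[v,u])
E
```

```text
[3.55111514e-01 5.15592293e-01 1.24623861e+00 7.23171130e-06
 1.37974104e+00 1.69311948e+00] [ 76.49275287  18.87644628 214.80255416]
0 [138. 105.]
19 [138. 114.]
40 [138. 126.]
80 [139. 157.]
knob top [134. 121.] [135. 101.]
110 125 [592. 276. 216.] [69 68 63]
105 120 [559. 281. 137.] [133 130 126]
165 125 [600. 243. 217.] [68 66 62]
130 105 [598. 265. 190.] [10 10 11]
133 95 [599. 264. 168.] [ 9 10 10]
105 140 [592. 277. 237.] [68 66 62]
165 140 [600. 245. 237.] [68 67 62]
133 130 [581. 259. 192.] [11 11 10]
133 120 [589. 261. 193.] [10 10 10]
```

```bash
python3 nudge.py '[[0,0,0,0,0,0],[0,0,0,0,0,0],[0,0,0,0,0,0]]' 0 8
python3 nudge.py '[[3,-1,0,0,0,0],[6,-2,0,0,0,0],[6,-2,0,0,0,0]]'
python3 - <<'E'
from h import *
p,d,w=cloud("wrist"); save("w3",cv2.resize(p[120:340,180:460],None,fx=2,fy=2))
p,d,w=cloud("scene"); save("s3",cv2.resize(p[50:190,280:450],(728,600)))
E
```

```text
clock: 3.6
eef_pos: [588.0, 257.1, 159.1]
eef_rot: [3.142, 0.0, 0.233]
wrist_force: [0.1, -0.2, 0.3]
finger_gap: 0.3
finger_force: 0.0
clock: 3.9
eef_pos: [593.7, 260.6, 159.0]
eef_rot: [-3.142, 0.0, 0.233]
wrist_force: [-0.6, 0.3, 0.1]
finger_gap: 0.9
finger_force: 0.0
```

View pics/w3.png

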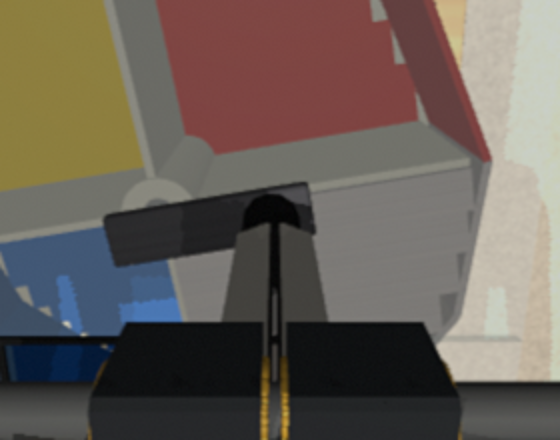

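View pics/s3.png

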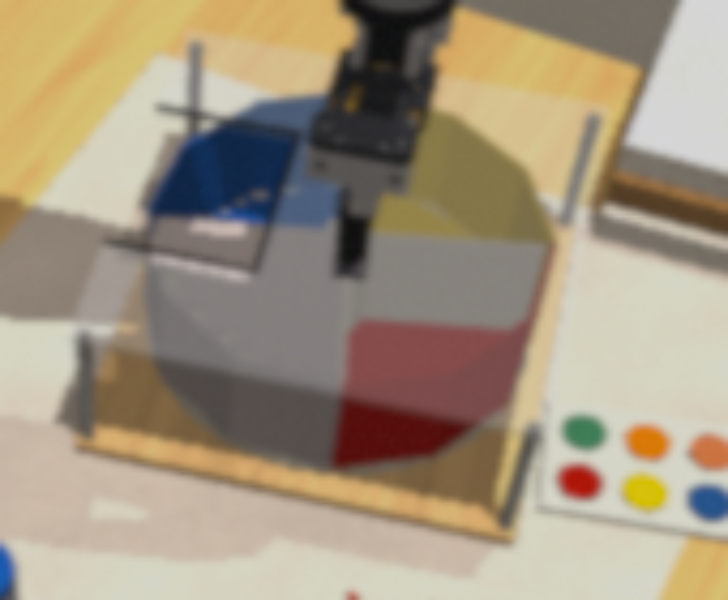

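The wrist view shows the shut fingertips at (275,228) in the doubled crop, over the knob. They may not reach as low as the TCP suggests, so I'll measure the tip depth.

```bash
python3 - <<'E'
from h import *
K,T=ext("wrist"); p,d,w=cloud("wrist"); e=manip.read_state()["eef_pos"]; print(e)
for v in range(214,262,4): print(v,[(w[v,u].round(0).tolist(),int(p[v,u].mean())) for u in(305,316,330)])
p,d,w=cloud("scene")
for v in range(88,118,2): print(v,[(w[v,u].round(0).tolist(),p[v,u].tolist()) for u in(360,363)])
E
```

```text
[593.43039946 260.46815708 159.07859103]
214 [([593.0, 272.0, 136.0], 91), ([600.0, 264.0, 150.0], 41), ([603.0, 252.0, 150.0], 76)]
218 [([594.0, 272.0, 150.0], 44), ([598.0, 263.0, 157.0], 6), ([599.0, 251.0, 150.0], 79)]
222 [([594.0, 272.0, 160.0], 6), ([599.0, 263.0, 167.0], 6), ([596.0, 251.0, 150.0], 34)]
226 [([594.0, 271.0, 169.0], 4), ([598.0, 263.0, 175.0], 7), ([592.0, 250.0, 150.0], 35)]
230 [([595.0, 271.0, 178.0], 4), ([598.0, 263.0, 183.0], 4), ([589.0, 249.0, 151.0], 29)]
234 [([594.0, 270.0, 185.0], 42), ([600.0, 264.0, 195.0], 8), ([585.0, 248.0, 150.0], 38)]
238 [([600.0, 271.0, 206.0], 65), ([600.0, 264.0, 202.0], 8), ([603.0, 255.0, 206.0], 65)]
242 [([600.0, 271.0, 212.0], 64), ([600.0, 264.0, 209.0], 10), ([604.0, 256.0, 213.0], 65)]
246 [([600.0, 270.0, 218.0], 64), ([600.0, 264.0, 215.0], 8), ([604.0, 256.0, 219.0], 65)]
250 [([600.0, 270.0, 223.0], 65), ([600.0, 264.0, 222.0], 7), ([604.0, 256.0, 224.0], 64)]
254 [([600.0, 270.0, 229.0], 65), ([600.0, 264.0, 227.0], 8), ([604.0, 256.0, 230.0], 64)]
258 [([600.0, 270.0, 234.0], 63), ([600.0, 263.0, 231.0], 9
[... 576 characters left out ...]
 256.0, 191.0], [57, 54, 53])]
102 [([585.0, 247.0, 187.0], [28, 27, 26]), ([594.0, 248.0, 190.0], [20, 19, 20])]
104 [([586.0, 246.0, 179.0], [28, 26, 25]), ([594.0, 249.0, 181.0], [18, 17, 17])]
106 [([586.0, 248.0, 170.0], [23, 22, 22]), ([596.0, 246.0, 176.0], [18, 17, 16])]
108 [([588.0, 246.0, 164.0], [23, 22, 23]), ([597.0, 247.0, 167.0], [16, 18, 19])]
110 [([588.0, 247.0, 154.0], [25, 23, 25]), ([596.0, 252.0, 154.0], [34, 33, 35])]
112 [([589.0, 247.0, 146.0], [42, 40, 41]), ([598.0, 249.0, 149.0], [70, 68, 70])]
114 [([592.0, 241.0, 143.0], [86, 82, 81]), ([600.0, 246.0, 144.0], [79, 77, 76])]
116 [([593.0, 239.0, 137.0], [137, 132, 127]), ([601.0, 246.0, 134.0], [125, 122, 117])]
```

Depth shows the finger ends at z≈204 while the TCP reads 159. With the knob top at 192, the real tips must sit about 43 mm above the reported TCP. I'll open and go down gradually, watching the force.

```bash
python3 nudge.py '[[-3,-0.5,-10,0,0,0],[-5,-1,-10,0,0,0],[-5,-1,-10,0,0,0],[-5,-1,-10,0,0,0],[-5,-1,-10,0,0,0]]' 50
python3 nudge.py '[[0,0,0,0,0,0],[0,0,10,0,0,0],[0,0,20,0,0,0],[0,0,25,0,0,0],[0,0,25,0,0,0]]'
python3 nudge.py '[[0,0,5,0,0,0],[0,0,10,0,0,0],[0,0,15,0,0,0],[0,0,15,0,0,0]]'
python3 nudge.py '[[0,0,0,0,0,0],[0,0,0,0,0,0],[0,0,0,0,0,0],[0,0,0,0,0,0],[0,0,0,0,0,0]]' 10 8
```

```text
clock: 4.6
eef_pos: [588.3, 260.2, 169.0]
eef_rot: [3.142, 0.0, 0.233]
wrist_force: [0.0, 0.0, -0.2]
finger_gap: 37.2
finger_force: 0.0
clock: 5.1
eef_pos: [587.9, 260.1, 142.7]
eef_rot: [3.141, 0.002, 0.233]
wrist_force: [0.1, 0.6, 0.6]
finger_gap: 50.1
finger_force: 0.0
clock: 5.5
eef_pos: [588.0, 260.1, 128.2]
eef_rot: [3.141, 0.001, 0.233]
wrist_force: [0.1, 0.0, -0.7]
finger_gap: 50.1
finger_force: 0.0
clock: 6.0
eef_pos: [588.3, 260.8, 129.4]
eef_rot: [-3.141, -0.0, 0.233]
wrist_force: [-0.9, 4.6, 1.0]
finger_gap: 24.0
finger_force: 8.0
```

The knob is gripped (gap 24, 8 N), so real tip ≈ TCP + 43. Now I'll turn along the arc to bring the blue bin into the window.

```bash
python3 nudge.py '[[6.7,-1.5,0,0,0,0],[13.1,-3.9,0,0,0,0],[19.2,-7,0,0,0,0],[24.9,-10.9,0,0,0,0],[30,-15.4,0,0,0,0]]'
python3 nudge.py '[[0,0,0,0,0,0],[0,0,0,0,0,0]]'
python3 nudge.py '[[0,0,0,0,0,0],[0,0,0,0,0,0],[0,0,0,0,0,0]]' 50
python3 nudge.py '[[0,0,-40,0,0,0],[0,0,-80,0,0,0],[-40,0,-100,0,0,0],[-80,0,-100,0,0,0],[-80,0,-100,0,0,0]]'
python3 - <<'E'
from h import *
plan()
p,d,w=cloud("top"); save("t4",cv2.resize(p[155:285,150:290],(630,585),interpolation=cv2.INTER_CUBIC))
for n in("top","scene"):
    p,d,w=cloud(n)
    m=(w[...,2]>180)&(w[...,2]<197)&(w[...,0]>480)&(w[...,0]<680)&(w[...,1]>220)&(w[...,1]<400)&(p.mean(-1)<60); q=w[m]
    if m.sum(): print(n,m.sum(),((q.max(0)+q.min(0))/2).round(1),(q.max(0)-q.min(0)).round())
E
```

```text
clock: 6.5
eef_pos: [614.3, 282.5, 129.4]
eef_rot: [3.141, 0.0, 0.233]
wrist_force: [-6.7, 0.1, 4.8]
finger_gap: 23.8
finger_force: 8.0
clock: 6.7
eef_pos: [614.3, 282.9, 129.3]
eef_rot: [-3.141, -0.001, 0.233]
wrist_force: [-2.3, 3.2, 3.7]
finger_gap: 23.9
finger_force: 8.0
clock: 7.0
eef_pos: [614.0, 281.7, 128.8]
eef_rot: [3.141, 0.0, 0.232]
wrist_force: [-0.3, -0.4, -0.3]
finger_gap: 44.2
finger_force: 0.0
clock: 7.5
eef_pos: [532.7, 262.7, 229.5]
eef_rot: [3.141, 0.001, 0.233]
wrist_force: [1.1, 0.6, -0.4]
finger_gap: 50.1
finger_force: 0.0
at [532.7 262.7 229.5] yaw 0.233 t 7.5
top 35 [618.1 281.2 191. ] [18. 24. 11.]
scene 34 [615.2 276.8 186.4] [17. 23. 12.]
```

View pics/t4.png

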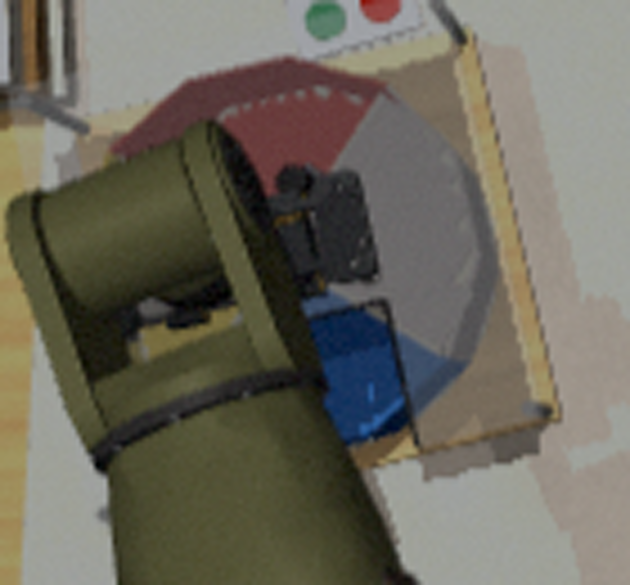

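Blue fills the window, and the knob is at (293,180) in the crop, as expected. Next the blue pot, with a fresh check of the pot positions.

```bash
cat >> h.py <<'E'
B=43 # real fingertips stand this far above the reported TCP
def pots(names=("top","scene")):
    for n in names:
        p,d,w=cloud(n); hsv=cv2.cvtColor(p,cv2.COLOR_RGB2HSV); H,S,V=[hsv[...,i] for i in range(3)]
        for c,m in {"red":((H<6)|(H>172)),"yellow":(H>24)&(H<35),"blue":(H>100)&(H<125)}.items():
            m=(m&(S>150)&(V>60)&(d>0)&(w[...,0]>150)&(w[...,0]<800)&(w[...,1]<90)&(w[...,1]>-450)).astype(np.uint8)
            k,l,s,_=cv2.connectedComponentsWithStats(m)
            for i in range(1,k):
                if s[i,4]<25: continue
                q=w[l==i]; zt=np.percentile(q[:,2],90); t=q[q[:,2]>zt-5]; r=cv2.minAreaRect(t[:,:2].astype(np.float32)); print(n,c,"top",zt.round(0),np.round(r[0],1),np.round(r[1]),round(r[2],1))
E
python3 - <<'E'
from h import *
pots()
plan((456,-65.5,200,Y0),(456,-65.5,25-B,Y0))
E
```

```text
top red top 64.0 [ 569.3 -170.9] [48. 49.] 62.1
top red top 104.0 [ 470.5 -322.2] [58.  6.] 83.7
top yellow top 63.0 [635.3 -58.2] [49. 46.] 89.4
top yellow top 104.0 [ 534.4 -331.7] [59.  8.] 84.2
top blue top 103.0 [ 596.2 -337.5] [58.  5.] 85.9
top blue top 64.0 [455.4 -62.1] [44. 47.] 89.4
scene red top 61.0 [ 572.7 -175.9] [49. 52.] 31.5
scene red top 101.0 [ 472.  -327.6] [58.  7.] 85.9
scene yellow top 61.0 [637.1 -59.3] [50. 52.] 29.5
scene yellow top 103.0 [ 534.  -334.4] [63.  8.] 84.5
scene blue top 61.0 [456.1 -66.6] [43. 52.] 32.1
scene blue top 101.0 [ 598.6 -341.8] [57.  7.] 86.0
at [536.9 263.7 228.9] yaw 0.232 t 7.8
[ 4.56e+02 -6.55e+01  2.00e+02  2.00e-01] -> [-154.6  301.7   28.9] rz -0.002 rows 7
[ 4.56e+02 -6.55e+01 -1.80e+01  2.00e-01] -> [  0.   0. 218.] rz -0.0 rows 5
```

```bash
python3 nudge.py '[[-20,40,0,0,0,0],[-40,80,0,0,0,0],[-60,120,0,0,0,0],[-80,160,10,0,0,0],[-100,200,20,0,0,0]]' 86
python3 nudge.py '[[-20,40,10,0,0,0],[-40,80,60,0,0,0],[-54.6,101.7,100,0,0,0],[-54.6,101.7,120,0,0,0],[-54.6,101.7,120,0,0,0]]'
python3 nudge.py '[[0,0,0,0,0,0]]'
python3 - <<'E'
from h import *
pots(("wrist",))
plan((456,-65.2,25-B,Y0))
E
```

```text
clock: 8.25
eef_pos: [485.1, 44.3, 208.8]
eef_rot: [3.141, -0.0, 0.233]
wrist_force: [0.9, -0.9, -0.0]
finger_gap: 84.5
finger_force: 0.0
clock: 8.75
eef_pos: [453.5, -66.4, 85.8]
eef_rot: [-3.139, 0.006, 0.231]
wrist_force: [0.1, -0.5, 1.0]
finger_gap: 86.0
finger_force: 0.0
clock: 8.85
eef_pos: [456.1, -65.6, 89.9]
eef_rot: [-3.142, 0.0, 0.232]
wrist_force: [0.0, -0.3, 0.2]
finger_gap: 86.0
finger_force: 0.0
wrist red top 61.0 [ 569.5 -170.2] [54. 55.] 53.2
wrist red top 103.0 [ 469.4 -313.6] [47.  8.] 83.2
wrist yellow top 61.0 [618.5 -59.2] [20. 53.] 13.6
wrist blue top 61.0 [453.7 -61.3] [54. 54.] 88.8
at [456.7 -65.3  90.7] yaw 0.233 t 8.9
[ 4.56e+02 -6.52e+01 -1.80e+01  2.00e-01] -> [ -0.6  -0.3 108.7] rz -0.001 rows 3
```

```bash
python3 nudge.py '[[-1.2,-2.3,30,0,0,0],[-1.2,-2.3,70,0,0,0],[-1.2,-2.3,100,0,0,0],[-1.2,-2.3,108,0,0,0],[-1.2,-2.3,108,0,0,0]]'
python3 nudge.py '[[0,0,0,0,0,0],[0,0,0,0,0,0],[0,0,0,0,0,0],[0,0,0,0,0,0],[0,0,0,0,0,0]]' 45 20
python3 nudge.py '[[0,0,-15,0,0,0],[0,0,-50,0,0,0],[0,0,-95,0,0,0],[0,0,-140,0,0,0],[0,0,-172,0,0,0]]'
python3 - <<'E'
from h import *
plan((*st(-105,-22),155,Y0),(*st(-105,-22),25-B+28,Y0))
E
```

```text
clock: 9.4
eef_pos: [454.4, -63.2, -18.1]
eef_rot: [3.141, -0.0, 0.234]
wrist_force: [-0.4, 0.3, -0.1]
finger_gap: 86.0
finger_force: 0.0
clock: 9.9
eef_pos: [454.0, -63.6, -18.3]
eef_rot: [3.141, -0.001, 0.233]
wrist_force: [-1.6, 1.0, 7.5]
finger_gap: 55.6
finger_force: 20.0
clock: 10.4
eef_pos: [453.9, -63.6, 156.1]
eef_rot: [3.141, -0.002, 0.233]
wrist_force: [-0.9, -0.9, -1.6]
finger_gap: 55.8
finger_force: 20.0
at [453.9 -63.6 156.1] yaw 0.233 t 10.4
[4.705e+02 2.643e+02 1.550e+02 2.000e-01] -> [  91.8 -315.2    1.1] rz -0.001 rows 7
[4.705e+02 2.643e+02 1.000e+01 2.000e-01] -> [  0.   0. 145.] rz -0.0 rows 3
```

```bash
python3 nudge.py '[[10,-35,0,0,0,0],[24,-80,0,0,0,0],[38,-128,0,0,0,0],[51,-174,0,0,0,0],[64,-220,0,0,0,0]]'
python3 nudge.py '[[14,-45,0,0,0,0],[24,-82,0,0,0,0],[27.8,-95.2,0,0,0,0],[27.8,-95.2,0,0,0,0],[27.8,-95.2,0,0,0,0]]'
python3 - <<'E'
from h import *
plan((*st(-105,-22),25-B+28,Y0))
E
```

```text
clock: 10.9
eef_pos: [464.7, 167.2, 153.3]
eef_rot: [3.142, -0.0, 0.233]
wrist_force: [1.1, -0.7, -1.3]
finger_gap: 55.6
finger_force: 20.0
clock: 11.4
eef_pos: [470.1, 263.4, 152.9]
eef_rot: [3.141, 0.001, 0.233]
wrist_force: [-0.0, 0.2, -1.6]
finger_gap: 55.9
finger_force: 20.0
at [470.1 263.4 152.9] yaw 0.233 t 11.4
[4.705e+02 2.643e+02 1.000e+01 2.000e-01] -> [  0.6  -0.8 142.9] rz -0.001 rows 3
```

```bash
python3 nudge.py '[[0.5,-0.5,40,0,0,0],[0.5,-0.5,85,0,0,0],[0.5,-0.5,120,0,0,0],[0.5,-0.5,141,0,0,0],[0.5,-0.5,141,0,0,0]]'
python3 nudge.py '[[0,0,0,0,0,0],[0,0,0,0,0,0],[0,0,0,0,0,0]]' 66
python3 nudge.py '[[0,0,-20,0,0,0],[0,0,-60,0,0,0],[0,0,-110,0,0,0],[0,0,-160,0,0,0],[0,0,-190,0,0,0]]'
python3 - <<'E'
from h import *
RY=np.pi/2-0.108
plan((471.5,-325,190,RY),(471.5,-325,80-18.8-B,RY),(534.3,-332.5,190,RY),(597.3,-339.8,190,RY))
print(manip.read_state()["joints"].round(2))
E
```

```text
clock: 11.9
eef_pos: [469.5, 262.7, 9.9]
eef_rot: [3.14, 0.004, 0.231]
wrist_force: [0.6, 0.4, -0.2]
finger_gap: 55.6
finger_force: 20.0
clock: 12.2
eef_pos: [471.4, 265.0, 13.7]
eef_rot: [-3.141, -0.002, 0.233]
wrist_force: [-0.2, -0.7, 0.0]
finger_gap: 65.9
finger_force: 0.0
clock: 12.7
eef_pos: [471.2, 265.2, 207.3]
eef_rot: [-3.14, -0.006, 0.233]
wrist_force: [-0.3, 0.2, -0.1]
finger_gap: 66.0
finger_force: 0.0
at [471.2 265.2 207.3] yaw 0.233 t 12.7
[ 471.5 -325.   190.     1.5] -> [-136.   574.3   17.3] rz -1.23 rows 12
[ 471.5 -325.    18.2    1.5] -> [  0.    0.  171.8] rz -0.0 rows 4
[ 534.3 -332.5  190.     1.5] -> [  -0.7   63.2 -171.8] rz -0.0 rows 4
[ 597.3 -339.8  190.     1.5] -> [-0.5 63.4 -0. ] rz -0.0 rows 2
[ 0.44  0.25  1.5  -0.    1.39  1.78]
```

```bash
cat >> h.py <<'E'
RY=np.pi/2-0.108
def legs(tgt,n=3):
    s=manip.read_state(); a=np.array([*s["eef_pos"],s["eef_rot"][2]]); b=np.array(tgt)
    plan(*[a+(b-a)*k/n for k in range(1,n+1)])
E
python3 - <<'E'
from h import *
legs((597.3,-339.8,190,RY))
E
```

```text
at [471.2 265.2 207.3] yaw 0.233 t 12.7
[513.3  63.5 201.5   0.6] -> [ -5.7 205.9   5.8] rz -0.41 rows 5
[ 555.3 -138.1  195.8    1.1] -> [-87.3 186.6   5.8] rz -0.41 rows 5
[ 597.3 -339.8  190.     1.5] -> [-154.4  136.4    5.8] rz -0.41 rows 5
```

```bash
python3 nudge.py '[[-1,30,0,0,0,-0.06],[-2,75,0,0,0,-0.15],[-3,120,0,0,0,-0.24],[-5,164,0,0,0,-0.33],[-5.7,205.9,0,0,0,-0.41]]' 36
python3 nudge.py '[[-17,37,0,0,0,-0.08],[-35,75,0,0,0,-0.16],[-52,112,0,0,0,-0.25],[-70,149,0,0,0,-0.33],[-87.3,186.6,0,0,0,-0.41]]'
python3 nudge.py '[[-34,30,0,0,0,-0.09],[-70,62,0,0,0,-0.19],[-105,93,0,0,0,-0.28],[-138,122,0,0,0,-0.36],[-154.4,136.4,0,0,0,-0.41]]'
python3 nudge.py '[[0,0,30,0,0,0],[0,0,60,0,0,0],[0,0,60,0,0,0],[0,0,60,0,0,0]]'
python3 - <<'E'
from h import *
pots(("wrist",))
plan((597.3,-339.8,23,RY))
p,d,w=cloud("wrist"); save("w5",p)
E
```

```text
clock: 13.2
eef_pos: [512.6, 61.4, 203.3]
eef_rot: [3.141, -0.001, 0.647]
wrist_force: [0.8, 0.4, 0.4]
finger_gap: 36.2
finger_force: 0.0
clock: 13.7
eef_pos: [554.6, -140.2, 203.3]
eef_rot: [3.14, -0.0, 1.056]
wrist_force: [-0.1, 0.8, 0.0]
finger_gap: 36.3
finger_force: 0.0
clock: 14.2
eef_pos: [596.1, -343.5, 202.5]
eef_rot: [3.141, 0.001, 1.464]
wrist_force: [0.4, 1.1, -0.6]
finger_gap: 35.8
finger_force: 0.0
clock: 14.6
eef_pos: [596.8, -340.2, 143.7]
eef_rot: [3.141, 0.0, 1.463]
wrist_force: [-0.1, -0.1, 1.3]
finger_gap: 36.1
finger_force: 0.0
wrist red top 61.0 [ 569.9 -172. ] [53. 54.] 85.9
wrist red top 103.0 [ 468.8 -323.8] [64.  8.] 83.0
wrist yellow top 103.0 [ 530.  -356.3] [10.  6.] 78.8
wrist blue top 103.0 [ 595.8 -337.8] [63.  7.] 82.9
at [ 597.2 -340.3  144.6] yaw 1.463 t 14.7
[ 597.3 -339.8   23.     1.5] -> [  0.5   0.  121.6] rz 0.0 rows 3
```

View pics/w5.png

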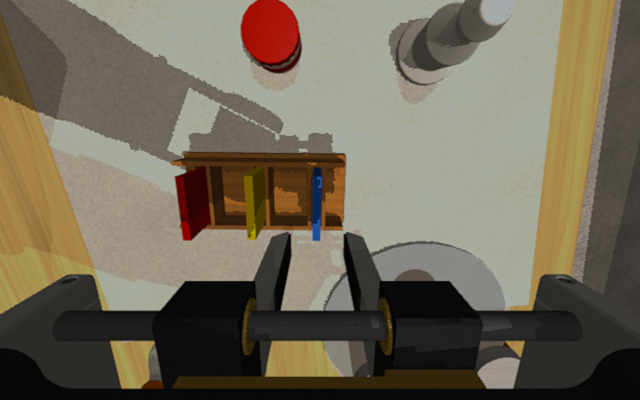

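Wrist view: the blue panel is at (317,203) between the finger lines, with yellow at (256,203) and red at (195,205). I'll descend and grip.

```bash
python3 nudge.py '[[1.5,-0.5,40,0,0,0.01],[1.5,-0.5,80,0,0,0.01],[1.5,-0.5,110,0,0,0.01],[1.5,-0.5,121,0,0,0.01],[1.5,-0.5,121,0,0,0.01]]'
python3 nudge.py '[[0,0,0,0,0,0],[0,0,0,0,0,0],[0,0,0,0,0,0],[0,0,0,0,0,0],[0,0,0,0,0,0]]' 0 20
python3 nudge.py '[[0,0,-12,0,0,0],[0,0,-45,0,0,0],[0,0,-90,0,0,0],[0,0,-135,0,0,0],[0,0,-160,0,0,0]]'
python3 - <<'E'
from h import *
legs((*st(-108,40),183,Y0))
plan((*st(-108,40),23+18,Y0))
E
```

```text
clock: 15.2
eef_pos: [596.4, -338.5, 21.4]
eef_rot: [-3.141, -0.0, 1.453]
wrist_force: [-0.3, 0.2, -0.9]
finger_gap: 36.0
finger_force: 0.0
clock: 15.7
eef_pos: [596.6, -338.8, 22.1]
eef_rot: [3.141, 0.001, 1.453]
wrist_force: [-0.6, 0.7, 5.8]
finger_gap: 7.5
finger_force: 20.0
clock: 16.2
eef_pos: [596.8, -338.9, 186.4]
eef_rot: [3.137, 0.002, 1.453]
wrist_force: [-0.2, -0.6, -0.9]
finger_gap: 7.9
finger_force: 20.0
at [ 596.8 -338.9  186.4] yaw 1.453 t 16.2
[ 548.9 -118.   185.3    1. ] -> [213.8 -73.6   1.1] rz 0.406 rows 5
[501.1 102.9 184.1   0.6] -> [ 167.3 -152.     1.1] rz 0.406 rows 5
[4.532e+02 3.239e+02 1.830e+02 2.000e-01] -> [  93.6 -205.8    1.1] rz 0.406 rows 5
at [ 596.8 -338.9  186.4] yaw 1.453 t 16.2
[4.532e+02 3.239e+02 4.100e+01 2.000e-01] -> [ 641.3 -220.7  145.4] rz 1.219 rows 14
```

```bash
python3 nudge.py '[[34,-12,0,0,0,0.06],[78,-27,0,0,0,0.14],[123,-42,0,0,0,0.23],[168,-58,0,0,0,0.32],[213.8,-73.6,0,0,0,0.406]]'
python3 nudge.py '[[33,-30,0,0,0,0.08],[67,-61,0,0,0,0.16],[100,-91,0,0,0,0.24],[134,-122,0,0,0,0.325],[167.3,-152,0,0,0,0.406]]'
python3 nudge.py '[[20,-44,0,0,0,0.087],[40,-88,0,0,0,0.174],[60,-132,0,0,0,0.26],[80,-176,0,0,0,0.34],[93.6,-205.8,0,0,0,0.406]]'
python3 nudge.py '[[0,0,0,0,0,0],[0,0,0,0,0,0]]'
python3 - <<'E'
from h import *
plan((*st(-108,40),23+18,Y0))
E
```

```text
clock: 16.7
eef_pos: [547.5, -115.9, 181.9]
eef_rot: [3.141, -0.0, 1.043]
wrist_force: [1.0, 0.5, -0.1]
finger_gap: 7.9
finger_force: 20.0
clock: 17.2
eef_pos: [499.7, 105.1, 182.0]
eef_rot: [3.141, -0.001, 0.637]
wrist_force: [1.0, 0.1, -0.4]
finger_gap: 7.8
finger_force: 20.0
clock: 17.7
eef_pos: [451.2, 326.9, 181.9]
eef_rot: [-3.141, -0.001, 0.233]
wrist_force: [-0.4, 0.2, -0.3]
finger_gap: 7.9
finger_force: 20.0
clock: 17.9
eef_pos: [452.1, 324.5, 181.5]
eef_rot: [3.141, -0.0, 0.237]
wrist_force: [-0.5, -0.2, -0.0]
finger_gap: 7.7
finger_force: 20.0
at [452.1 324.5 181.5] yaw 0.237 t 17.9
[4.532e+02 3.239e+02 4.100e+01 2.000e-01] -> [  0.9   0.9 140.5] rz 0.003 rows 3
```

```bash
python3 nudge.py '[[6,1,0,0,0,0],[6,1,40,0,0,0],[6,1,80,0,0,0],[6,1,120,0,0,0],[6,1,139,0,0,0]]'
python3 nudge.py '[[0,0,0,0,0,0],[0,0,0,0,0,0]]'
python3 nudge.py '[[0,0,0,0,0,0],[0,0,0,0,0,0],[0,0,0,0,0,0]]' 24
python3 nudge.py '[[0,0,-20,0,0,0],[0,0,-60,0,0,0],[0,0,-110,0,0,0],[0,0,-150,0,0,0],[0,0,-180,0,0,0]]'
python3 - <<'E'
from h import *
p,d,w=cloud("wrist"); save("w6",p)
k=knob(-31.6); plan((*k,195,Y0),(*k,128.5,Y0))
E
```

```text
clock: 18.4
eef_pos: [458.0, 322.6, 39.0]
eef_rot: [3.14, 0.004, 0.233]
wrist_force: [-0.4, 0.3, -0.9]
finger_gap: 7.5
finger_force: 20.0
clock: 18.6
eef_pos: [459.5, 324.2, 43.2]
eef_rot: [-3.141, -0.001, 0.234]
wrist_force: [0.7, -0.2, -0.1]
finger_gap: 7.9
finger_force: 20.0
clock: 18.9
eef_pos: [458.9, 324.9, 43.1]
eef_rot: [-3.141, -0.001, 0.235]
wrist_force: [-0.1, 0.3, 0.9]
finger_gap: 24.1
finger_force: 0.0
clock: 19.4
eef_pos: [458.7, 324.9, 225.7]
eef_rot: [-3.14, -0.003, 0.235]
wrist_force: [0.2, 0.1, 0.3]
finger_gap: 24.0
finger_force: 0.0
at [459.8 325.6 230.1] yaw 0.235 t 19.4
[6.143e+02 2.812e+02 1.950e+02 2.000e-01] -> [139.9  79.2  35.1] rz 0.001 rows 4
[6.143e+02 2.812e+02 1.285e+02 2.000e-01] -> [ 0.   0.  66.5] rz -0.0 rows 2
```

View pics/w6.png

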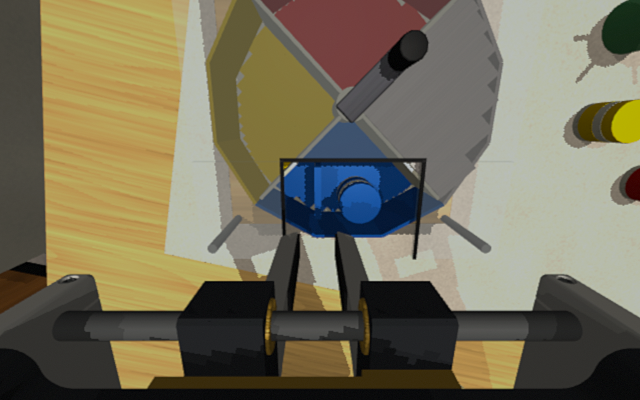

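The blue pot (360,200) and the leaning blue panel (330,185) lie inside the blue bin. The knob is at (415,45). Next I'll turn 90° to yellow.

```bash
cat >> h.py <<'E'
def arc(a0,a1,n,off=0):
    c,s=np.cos(Y0),np.sin(Y0); o=knob(a0)
    for i,f in enumerate(np.linspace(0,1,n+1)[1:]):
        d=knob(a0+(a1-a0)*f)-o; print([(c*d[0]+s*d[1]).round(1),(s*d[0]-c*d[1]).round(1)])
        if (i+1)%5==0: o=knob(a0+(a1-a0)*f)
E
python3 nudge.py '[[28,16,0,0,0,0],[60,34,5,0,0,0],[100,57,15,0,0,0],[140,79,35,0,0,0],[140.4,79,35,0,0,0]]' 50
python3 nudge.py '[[0,0,0,0,0,0],[0,0,30,0,0,0],[0,0,60,0,0,0],[0,0,66,0,0,0],[0,0,66,0,0,0]]'
python3 - <<'E'
from h import *
p,d,w=cloud("wrist"); m=(w[...,2]>60)&(w[...,2]<200)
s=(w[...,:2]-SC)@np.array([[np.cos(SY),-np.sin(SY)],[np.sin(SY),np.cos(SY)]])
m=(s[...,0]>-140)&(s[...,0]<-65)&(abs(s[...,1])<68)&(d>0)&(p[...,2].astype(int)>p[...,0]+40); print("blue bin max z",np.percentile(w[m][:,2],99) if m.sum() else None)
plan((615,281.5,128.5,Y0)); arc(-31.6,58.4,10)
E
```

```text
clock: 19.95
eef_pos: [615.6, 277.6, 181.4]
eef_rot: [3.14, 0.007, 0.231]
wrist_force: [-1.0, -0.6, -1.5]
finger_gap: 50.1
finger_force: 0.0
clock: 20.45
eef_pos: [612.8, 281.1, 122.2]
eef_rot: [-3.141, -0.0, 0.236]
wrist_force: [0.6, 0.6, 0.9]
finger_gap: 50.2
finger_force: 0.0
blue bin max z 101.94406721142536
at [613.5 281.2 123.3] yaw 0.236 t 20.5
[6.150e+02 2.815e+02 1.285e+02 2.000e-01] -> [ 1.6  0.1 -5.2] rz 0.002 rows 1
[np.float64(5.6), np.float64(-6.6)]
[np.float64(10.1), np.float64(-13.9)]
[np.float64(13.4), np.float64(-21.9)]
[np.float64(15.4), np.float64(-30.3)]
[np.float64(16.1), np.float64(-38.9)]
[np.float64(-0.7), np.float64(-8.6)]
[np.float64(-2.7), np.float64(-17.0)]
[np.float64(-6.0), np.float64(-25.0)]
[np.float64(-10.5), np.float64(-32.3)]
[np.float64(-16.1), np.float64(-38.9)]
```

```bash
python3 nudge.py '[[1.5,0,-4,0,0,0],[1.5,0,-4,0,0,0],[1.5,0,-4,0,0,0],[1.5,0,-4,0,0,0],[1.5,0,-4,0,0,0]]' 10 8
python3 nudge.py '[[5.6,-6.6,0,0,0,0],[10.1,-13.9,0,0,0,0],[13.4,-21.9,0,0,0,0],[15.4,-30.3,0,0,0,0],[16.1,-38.9,0,0,0,0]]'
python3 nudge.py '[[-0.7,-8.6,0,0,0,0],[-2.7,-17,0,0,0,0],[-6,-25,0,0,0,0],[-10.5,-32.3,0,0,0,0],[-16.1,-38.9,0,0,0,0]]'
python3 nudge.py '[[0,0,0,0,0,0],[0,0,0,0,0,0]]'
python3 - <<'E'
from h import *
plan((*knob(58.4),128.5,Y0))
E
```

```text
clock: 21.0
eef_pos: [614.8, 281.5, 126.1]
eef_rot: [-3.141, -0.001, 0.235]
wrist_force: [-2.5, 2.8, 5.5]
finger_gap: 23.5
finger_force: 8.0
clock: 21.5
eef_pos: [623.4, 322.0, 126.1]
eef_rot: [3.141, -0.004, 0.234]
wrist_force: [10.8, -0.7, 1.0]
finger_gap: 23.9
finger_force: 8.0
clock: 22.0
eef_pos: [597.9, 357.6, 126.2]
eef_rot: [-3.14, -0.004, 0.235]
wrist_force: [8.1, 5.4, 0.6]
finger_gap: 23.8
finger_force: 8.0
clock: 22.2
eef_pos: [597.0, 358.5, 126.2]
eef_rot: [-3.139, -0.003, 0.236]
wrist_force: [3.1, 9.1, 0.6]
finger_gap: 23.9
finger_force: 8.0
at [597.  358.5 126.2] yaw 0.236 t 22.2
[5.963e+02 3.568e+02 1.285e+02 2.000e-01] -> [-1.   1.4 -2.3] rz 0.002 rows 1
```

```bash
sed -i 's/^SC=.*; SY/SC=np.array([568.2,310.8]); SY/' h.py
python3 nudge.py '[[0,0,0,0,0,0],[0,0,0,0,0,0],[0,0,0,0,0,0]]' 50
python3 nudge.py '[[0,0,-30,0,0,0],[0,0,-70,0,0,0],[0,0,-95,0,0,0],[0,0,-95,0,0,0]]'
python3 - <<'E'
from h import *
p,d,w=cloud("wrist"); m=(w[...,2]>184)&(w[...,2]<198)&(abs(w[...,0]-597)<40)&(abs(w[...,1]-357)<40); q=w[m]; print(m.sum(),((q.max(0)+q.min(0))/2).round(1),(q.max(0)-q.min(0)).round(1))
pots(("scene","top"))
legs((636,-58,180,Y0))
E
```

```text
clock: 22.5
eef_pos: [596.8, 356.3, 125.0]
eef_rot: [3.141, 0.0, 0.235]
wrist_force: [-0.9, -0.4, -0.6]
finger_gap: 44.4
finger_force: 0.0
clock: 22.9
eef_pos: [597.9, 356.8, 224.6]
eef_rot: [-3.14, -0.006, 0.234]
wrist_force: [0.6, 0.3, -0.9]
finger_gap: 49.7
finger_force: 0.0
514 [595.  359.2 189.1] [23.2 23.7 10. ]
scene red top 61.0 [ 572.2 -175.7] [50. 49.] 35.8
scene red top 100.0 [ 471.9 -327.5] [58.  7.] 83.0
scene yellow top 61.0 [637.3 -59.5] [50. 53.] 28.2
scene yellow top 103.0 [ 534.3 -334.9] [62.  8.] 84.1
top red top 63.0 [ 570. -173.] [47. 50.] 24.7
top red top 103.0 [ 470.6 -323.4] [59.  6.] 83.0
top yellow top 64.0 [635.3 -58.1] [49. 46.] 89.0
top yellow top 103.0 [ 535.  -330.5] [61.  7.] 83.7
at [596.5 356.2 218.7] yaw 0.235 t 23.1
[6.096e+02 2.181e+02 2.058e+02 2.000e-01] -> [-19.3 137.4  12.9] rz 0.0 rows 3
[6.228e+02 8.010e+01 1.929e+02 2.000e-01] -> [-19.3 137.4  12.9] rz 0.0 rows 3
[ 6.36e+02 -5.80e+01  1.80e+02  2.00e-01] -> [-19.2 137.4  12.9] rz 0.0 rows 3
```

```bash
python3 nudge.py '[[-5,30,0,0,0,0],[-11,75,0,0,0,0],[-17,119,0,0,0,0],[-23,163,0,0,0,0],[-29,206,0,0,0,0]]' 86
python3 nudge.py '[[-6,43,0,0,0,0],[-12,88,5,0,0,0],[-18,132,15,0,0,0],[-24,176,45,0,0,0],[-29,206,90,0,0,0]]'
python3 nudge.py '[[0,0,30,0,0,0],[0,0,40,0,0,0],[0,0,40,0,0,0]]'
python3 - <<'E'
from h import *
pots(("wrist",))
plan((635.5,-57.5,-18,Y0))
E
```

```text
clock: 23.55
eef_pos: [615.8, 147.4, 218.5]
eef_rot: [-3.142, 0.003, 0.235]
wrist_force: [0.9, -0.5, 0.9]
finger_gap: 84.7
finger_force: 0.0
clock: 24.05
eef_pos: [636.0, -56.1, 135.7]
eef_rot: [3.141, -0.001, 0.233]
wrist_force: [0.8, 0.2, 0.6]
finger_gap: 86.4
finger_force: 0.0
clock: 24.35
eef_pos: [635.0, -52.8, 94.7]
eef_rot: [-3.14, 0.003, 0.235]
wrist_force: [0.1, 0.7, -0.1]
finger_gap: 86.0
finger_force: 0.0
wrist red top 184.0 [722.5 -32.7] [6. 7.] 60.4
wrist red top 174.0 [636.9 -95.5] [2. 0.] 18.6
wrist yellow top 32.0 [661.6 -50.8] [ 3. 24.] 8.1
wrist yellow top 61.0 [646.9 -52.4] [32. 53.] 12.8
wrist yellow top 61.0 [612.2 -56.8] [ 6. 20.] 12.9
wrist blue top 174.0 [768.8 -79.6] [6. 6.] 39.9
at [635.9 -52.7  96.6] yaw 0.236 t 24.4
[ 6.355e+02 -5.750e+01 -1.800e+01  2.000e-01] -> [ -1.5   4.6 114.6] rz 0.002 rows 3
```

A brush tip at (722,-33,184) is close to where the wrist camera would come down. I'll turn the hand by +0.36 and grasp a little higher to stay clear.

```bash
python3 nudge.py '[[-1.5,2,0,0,0,-0.12],[-1.5,4,0,0,0,-0.24],[-1.5,4,0,0,0,-0.36],[-1.5,4,0,0,0,-0.36]]'
python3 - <<'E'
from h import *
plan((636,-57,30-B,0.594))
E
```

```text
clock: 24.8
eef_pos: [636.2, -56.9, 98.4]
eef_rot: [3.14, -0.002, 0.598]
wrist_force: [-0.0, -0.0, 0.9]
finger_gap: 86.2
finger_force: 0.0
at [636.2 -56.9  98.4] yaw 0.598 t 24.8
[ 6.36e+02 -5.70e+01 -1.30e+01  6.00e-01] -> [ -0.2  -0.  111.4] rz 0.004 rows 3
```

```bash
python3 nudge.py '[[0,0,30,0,0,0],[0,0,65,0,0,0],[0,0,95,0,0,0],[0,0,110,0,0,0],[0,0,110,0,0,0]]'
python3 nudge.py '[[0,0,0,0,0,0],[0,0,0,0,0,0],[0,0,0,0,0,0],[0,0,0,0,0,0],[0,0,0,0,0,0]]' 45 20
python3 nudge.py '[[0,0,-15,0,0,0],[0,0,-50,0,0,0],[0,0,-95,0,0,0],[0,0,-140,0,0,0],[0,0,-172,0,0,0]]'
python3 - <<'E'
from h import *
legs((*st(-105,-22),158,Y0),2)
E
```

```text
clock: 25.3
eef_pos: [634.9, -57.1, -14.6]
eef_rot: [-3.14, 0.001, 0.593]
wrist_force: [-0.7, -0.2, -0.6]
finger_gap: 86.0
finger_force: 0.0
clock: 25.8
eef_pos: [635.7, -57.5, -12.8]
eef_rot: [3.141, -0.001, 0.595]
wrist_force: [-1.3, -0.1, 5.0]
finger_gap: 56.0
finger_force: 20.0
clock: 26.3
eef_pos: [635.7, -57.5, 162.8]
eef_rot: [3.139, -0.003, 0.595]
wrist_force: [1.4, 0.1, -1.1]
finger_gap: 55.8
finger_force: 20.0
at [635.7 -57.5 162.8] yaw 0.595 t 26.3
[5.534e+02 1.038e+02 1.604e+02 4.000e-01] -> [  22.2 -179.7    2.4] rz 0.18 rows 4
[4.712e+02 2.651e+02 1.580e+02 2.000e-01] -> [ -10.4 -180.8    2.4] rz 0.18 rows 4
```

```bash
python3 nudge.py '[[4,-30,0,0,0,0.03],[9,-72,0,0,0,0.07],[14,-115,0,0,0,0.12],[19,-152,0,0,0,0.15],[22.2,-179.7,0,0,0,0.18]]'
python3 nudge.py '[[-3,-42,0,0,0,0.05],[-6,-86,0,0,0,0.1],[-8,-130,0,0,0,0.15],[-10.4,-165,0,0,0,0.18],[-10.4,-180.8,0,0,0,0.18]]'
python3 nudge.py '[[0,0,0,0,0,0],[0,0,0,0,0,0]]'
python3 - <<'E'
from h import *
plan((*st(-105,-22),30-B+28,Y0))
E
```

```text
clock: 26.8
eef_pos: [551.9, 105.6, 159.5]
eef_rot: [3.142, -0.001, 0.414]
wrist_force: [0.4, 0.4, -2.2]
finger_gap: 55.5
finger_force: 20.0
clock: 27.3
eef_pos: [469.3, 267.2, 159.4]
eef_rot: [-3.141, -0.001, 0.236]
wrist_force: [0.3, -0.1, -0.3]
finger_gap: 55.7
finger_force: 20.0
clock: 27.5
eef_pos: [471.1, 264.4, 158.7]
eef_rot: [3.141, -0.0, 0.235]
wrist_force: [0.1, -0.4, -0.9]
finger_gap: 55.4
finger_force: 20.0
at [471.1 264.4 158.7] yaw 0.235 t 27.5
[4.712e+02 2.651e+02 1.500e+01 2.000e-01] -> [  0.2  -0.6 143.7] rz 0.001 rows 3
```

Place the pot, then go for the yellow panel.

```bash
python3 nudge.py '[[0,-0.5,40,0,0,0],[0,-0.5,85,0,0,0],[0,-0.5,120,0,0,0],[0,-0.5,142,0,0,0],[0,-0.5,142,0,0,0]]'
python3 nudge.py '[[0,0,0,0,0,0],[0,0,0,0,0,0],[0,0,0,0,0,0]]' 66
python3 nudge.py '[[0,0,-20,0,0,0],[0,0,-60,0,0,0],[0,0,-110,0,0,0],[0,0,-160,0,0,0],[0,0,-188,0,0,0]]'
python3 - <<'E'
from h import *
legs((534,-332.3,205,1.455))
E
```

```text
clock: 28.0
eef_pos: [469.8, 263.5, 13.8]
eef_rot: [3.14, 0.005, 0.233]
wrist_force: [0.1, -0.0, -1.4]
finger_gap: 55.6
finger_force: 20.0
clock: 28.3
eef_pos: [471.5, 265.7, 17.9]
eef_rot: [-3.141, -0.002, 0.235]
wrist_force: [-0.2, -0.1, -0.1]
finger_gap: 65.8
finger_force: 0.0
clock: 28.8
eef_pos: [471.3, 265.9, 209.8]
eef_rot: [-3.14, -0.006, 0.235]
wrist_force: [-0.3, -0.5, -0.5]
finger_gap: 66.0
finger_force: 0.0
at [471.3 265.9 209.8] yaw 0.235 t 28.8
[492.2  66.5 208.2   0.6] -> [-26.1 198.8   1.6] rz -0.407 rows 5
[ 513.1 -132.9  206.6    1. ] -> [-102.6  172.3    1.6] rz -0.407 rows 5
[ 534.  -332.3  205.     1.5] -> [-162.4  117.6    1.6] rz -0.407 rows 5
```

```bash
python3 nudge.py '[[-4,30,0,0,0,-0.06],[-9,72,0,0,0,-0.15],[-15,115,0,0,0,-0.24],[-21,158,0,0,0,-0.33],[-26.1,198.8,0,0,0,-0.407]]' 34
python3 nudge.py '[[-21,34,0,0,0,-0.08],[-41,69,0,0,0,-0.16],[-62,103,0,0,0,-0.25],[-82,138,0,0,0,-0.33],[-102.6,172.3,0,0,0,-0.407]]'
python3 nudge.py '[[-36,26,0,0,0,-0.09],[-73,53,0,0,0,-0.18],[-110,80,0,0,0,-0.27],[-146,106,0,0,0,-0.36],[-162.4,117.6,0,0,0,-0.407]]'
python3 nudge.py '[[0,0,35,0,0,0],[0,0,62,0,0,0],[0,0,62,0,0,0],[0,0,62,0,0,0]]'
python3 - <<'E'
from h import *
pots(("wrist",))
plan((534,-332.3,23,1.455))
E
```

```text
clock: 29.3
eef_pos: [491.4, 64.4, 205.6]
eef_rot: [3.14, -0.002, 0.646]
wrist_force: [0.2, 0.4, -0.3]
finger_gap: 34.3
finger_force: 0.0
clock: 29.8
eef_pos: [512.4, -135.1, 205.5]
eef_rot: [3.14, -0.0, 1.052]
wrist_force: [0.7, -0.6, 0.2]
finger_gap: 33.8
finger_force: 0.0
clock: 30.3
eef_pos: [532.9, -336.1, 204.9]
eef_rot: [3.141, 0.001, 1.457]
wrist_force: [-0.6, -0.1, -0.1]
finger_gap: 34.2
finger_force: 0.0
clock: 30.7
eef_pos: [533.6, -332.8, 144.0]
eef_rot: [3.141, 0.001, 1.456]
wrist_force: [0.1, -0.2, 1.6]
finger_gap: 33.7
finger_force: 0.0
wrist red top 61.0 [ 569.2 -171.7] [53. 54.] 83.2
wrist red top 103.0 [ 468.6 -323.4] [63.  8.] 82.9
wrist yellow top 103.0 [ 536.9 -304.5] [11.  4.] 83.4
wrist yellow top 103.0 [ 529.1 -350.9] [22.  7.] 83.5
at [ 534.  -333.   144.7] yaw 1.456 t 30.8
[ 534.  -332.3   23.     1.5] -> [ 7.000e-01 -1.000e-01  1.217e+02] rz 0.001 rows 3
```

```bash
python3 nudge.py '[[1.2,-0.7,40,0,0,0],[1.2,-0.7,80,0,0,0],[1.2,-0.7,110,0,0,0],[1.2,-0.7,121,0,0,0],[1.2,-0.7,121,0,0,0]]'
python3 nudge.py '[[0,0,0,0,0,0],[0,0,0,0,0,0],[0,0,0,0,0,0],[0,0,0,0,0,0],[0,0,0,0,0,0]]' 0 20
python3 nudge.py '[[0,0,-12,0,0,0],[0,0,-45,0,0,0],[0,0,-90,0,0,0],[0,0,-135,0,0,0],[0,0,-160,0,0,0]]'
python3 - <<'E'
from h import *
legs((*st(-103,40),183,Y0))
E
```

```text
clock: 31.25
eef_pos: [533.1, -331.5, 21.9]
eef_rot: [3.142, 0.0, 1.456]
wrist_force: [0.3, -0.4, 1.4]
finger_gap: 34.1
finger_force: 0.0
clock: 31.75
eef_pos: [533.2, -331.7, 22.4]
eef_rot: [3.14, 0.001, 1.456]
wrist_force: [-0.7, 0.2, 7.1]
finger_gap: 7.8
finger_force: 20.0
clock: 32.25
eef_pos: [533.4, -331.8, 186.4]
eef_rot: [3.137, 0.002, 1.456]
wrist_force: [-0.4, 0.1, -0.8]
finger_gap: 7.6
finger_force: 20.0
at [ 533.4 -331.8  186.4] yaw 1.456 t 32.2
[ 508.5 -112.6  185.3    1. ] -> [214.9 -49.9   1.1] rz 0.407 rows 5
[483.6 106.6 184.1   0.6] -> [ 177.6 -130.9    1.1] rz 0.407 rows 5
[4.587e+02 3.258e+02 1.830e+02 2.000e-01] -> [ 111.2 -190.6    1.1] rz 0.407 rows 5
```

```bash
python3 nudge.py '[[34,-8,0,0,0,0.06],[79,-18,0,0,0,0.14],[125,-29,0,0,0,0.23],[170,-40,0,0,0,0.32],[214.9,-49.9,0,0,0,0.407]]'
python3 nudge.py '[[35,-26,0,0,0,0.08],[71,-52,0,0,0,0.16],[106,-78,0,0,0,0.24],[142,-105,0,0,0,0.325],[177.6,-130.9,0,0,0,0.407]]'
python3 nudge.py '[[24,-41,0,0,0,0.087],[48,-82,0,0,0,0.174],[72,-123,0,0,0,0.26],[95,-163,0,0,0,0.34],[111.2,-190.6,0,0,0,0.407]]'
python3 nudge.py '[[0,0,0,0,0,0],[0,0,0,0,0,0]]'
python3 - <<'E'
from h import *
plan((*st(-103,40),23+18,Y0))
E
```

```text
clock: 32.75
eef_pos: [507.2, -110.5, 182.2]
eef_rot: [3.141, -0.0, 1.045]
wrist_force: [1.1, 0.0, -0.4]
finger_gap: 7.9
finger_force: 20.0
clock: 33.25
eef_pos: [482.4, 108.7, 182.3]
eef_rot: [3.141, -0.001, 0.638]
wrist_force: [0.5, 0.4, -0.9]
finger_gap: 8.0
finger_force: 20.0
clock: 33.75
eef_pos: [457.0, 328.8, 182.2]
eef_rot: [-3.141, -0.001, 0.233]
wrist_force: [0.6, -0.5, 0.1]
finger_gap: 7.9
finger_force: 20.0
clock: 33.95
eef_pos: [457.7, 326.3, 181.7]
eef_rot: [3.141, 0.0, 0.237]
wrist_force: [-0.7, 0.3, -0.2]
finger_gap: 8.0
finger_force: 20.0
at [457.7 326.3 181.7] yaw 0.237 t 34.0
[4.587e+02 3.258e+02 4.100e+01 2.000e-01] -> [  0.9   0.7 140.7] rz 0.003 rows 3
```

```bash
python3 nudge.py '[[1,1,20,0,0,0],[1,1,60,0,0,0],[1,1,100,0,0,0],[1,1,130,0,0,0],[1,1,139,0,0,0]]'
python3 nudge.py '[[0,0,0,0,0,0],[0,0,0,0,0,0]]'
python3 nudge.py '[[0,0,0,0,0,0],[0,0,0,0,0,0],[0,0,0,0,0,0]]' 24
python3 nudge.py '[[0,0,-20,0,0,0],[0,0,-60,0,0,0],[0,0,-110,0,0,0],[0,0,-150,0,0,0],[0,0,-180,0,0,0]]'
python3 - <<'E'
from h import *
p,d,w=cloud("wrist"); save("w7",p)
s=(w[...,:2]-SC)@np.array([[np.cos(SY),-np.sin(SY)],[np.sin(SY),np.cos(SY)]])
m=(s[...,0]>-140)&(s[...,0]<-65)&(abs(s[...,1])<68)&(d>0)&(p[...,1].astype(int)>p[...,2]+50); print("bin max z",np.percentile(w[m][:,2],99.5))
m=(w[...,2]>184)&(w[...,2]<198)&(abs(w[...,0]-597)<40)&(abs(w[...,1]-357)<40); q=w[m]; print(m.sum(),((q.max(0)+q.min(0))/2).round(1))
k=(596.5,357.5); plan((*k,195,Y0),(*k,127,Y0)); arc(58.4,148.4,10)
E
```

```text
clock: 34.45
eef_pos: [458.2, 323.4, 40.0]
eef_rot: [3.14, 0.004, 0.234]
wrist_force: [0.1, -0.1, 0.2]
finger_gap: 7.9
finger_force: 20.0
clock: 34.65
eef_pos: [460.2, 325.5, 44.3]
eef_rot: [-3.141, -0.002, 0.234]
wrist_force: [-0.5, 0.2, 0.4]
finger_gap: 7.8
finger_force: 20.0
clock: 34.95
eef_pos: [459.4, 325.7, 43.2]
eef_rot: [-3.141, -0.001, 0.235]
wrist_force: [0.6, -0.3, -0.4]
finger_gap: 23.3
finger_force: 0.0
clock: 35.45
eef_pos: [459.4, 325.7, 225.8]
eef_rot: [-3.141, -0.003, 0.235]
wrist_force: [0.0, -0.2, -0.4]
finger_gap: 24.0
finger_force: 0.0
bin max z 380.1476044263375
787 [594.2 358.7 189.2]
at [460.5 326.4 230.2] yaw 0.235 t 35.5
[5.965e+02 3.575e+02 1.950e+02 2.000e-01] -> [139.5   1.4  35.2] rz 0.001 rows 3
[5.965e+02 3.575e+02 1.270e+02 2.000e-01] -> [ 0.  0. 68.] rz -0.0 rows 2
[np.float64(-6.6), np.float64(-5.6)]
[np.float64(-13.9), np.float64(-10.1)]
[np.float64(-21.9), np.float64(-13.4)]
[np.float64(-30.3), np.float64(-15.4)]
[np.float64(-38.9), np.float64(-16.1)]
[np.float64(-8.6), np.float64(0.7)]
[np.float64(-17.0), np.float64(2.7)]
[np.float64(-25.0), np.float64(6.0)]
[np.float64(-32.3), np.float64(10.5)]
[np.float64(-38.9), np.float64(16.1)]
```

View pics/w7.png

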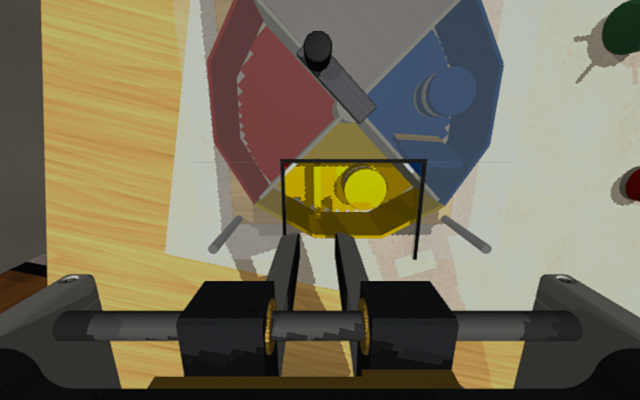

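The yellow pot (362,187) and the leaning panel (315,188) are inside the yellow bin. The blue pieces ride along in theirs. Next I'll turn to red.

```bash
python3 nudge.py '[[35,0,0,0,0,0],[75,1,0,0,0,0],[115,1,5,0,0,0],[139.5,1.4,30,0,0,0],[139.5,1.4,35,0,0,0]]' 50
python3 nudge.py '[[0,0,0,0,0,0],[0,0,30,0,0,0],[0,0,60,0,0,0],[0,0,63,0,0,0],[0,0,63,0,0,0]]'
python3 nudge.py '[[0,0,0,0,0,0],[0,0,0,0,0,0],[0,0,0,0,0,0],[0,0,0,0,0,0],[0,0,0,0,0,0]]' 10 8
python3 nudge.py '[[-6.6,-5.6,0,0,0,0],[-13.9,-10.1,0,0,0,0],[-21.9,-13.4,0,0,0,0],[-30.3,-15.4,0,0,0,0],[-38.9,-16.1,0,0,0,0]]'
python3 nudge.py '[[-8.6,0.7,0,0,0,0],[-17,2.7,0,0,0,0],[-25,6,0,0,0,0],[-32.3,10.5,0,0,0,0],[-38.9,16.1,0,0,0,0]]'
python3 nudge.py '[[0,0,0,0,0,0],[0,0,0,0,0,0]]'
python3 - <<'E'
from h import *
plan((*knob(148.4),127,Y0))
E
```

```text
clock: 36.0
eef_pos: [596.1, 355.9, 182.6]
eef_rot: [3.14, 0.005, 0.234]
wrist_force: [-1.0, -0.4, -1.1]
finger_gap: 50.0
finger_force: 0.0
clock: 36.5
eef_pos: [594.9, 356.8, 126.1]
eef_rot: [-3.141, -0.001, 0.235]
wrist_force: [0.7, -0.1, 0.4]
finger_gap: 49.8
finger_force: 0.0
clock: 37.0
eef_pos: [595.5, 357.2, 125.4]
eef_rot: [-3.141, -0.002, 0.235]
wrist_force: [2.4, 3.6, 5.1]
finger_gap: 23.5
finger_force: 8.0
clock: 37.5
eef_pos: [553.5, 364.6, 125.3]
eef_rot: [-3.139, -0.003, 0.235]
wrist_force: [1.5, 9.5, 4.5]
finger_gap: 23.7
finger_force: 8.0
clock: 38.0
eef_pos: [518.1, 340.0, 125.2]
eef_rot: [-3.139, 0.0, 0.236]
wrist_force: [-6.9, 6.7, 8.3]
finger_gap: 23.7
finger_force: 8.0
clock: 38.2
eef_pos: [518.6, 338.7, 125.2]
eef_rot: [-3.141, 0.001, 0.235]
wrist_force: [-6.3, 1.7, 7.0]
finger_gap: 23.3
finger_force: 8.0
at [518.6 338.7 125.2] yaw 0.235 t 38.2
[5.214e+02 3.396e+02 1.270e+02 2.000e-01] -> [ 2.9 -0.3 -1.8] rz 0.001 rows 1
```

```bash
python3 nudge.py '[[0,0,0,0,0,0],[0,0,0,0,0,0],[0,0,0,0,0,0]]' 50
python3 nudge.py '[[0,0,-30,0,0,0],[0,0,-70,0,0,0],[0,0,-95,0,0,0],[0,0,-95,0,0,0]]'
python3 - <<'E'
from h import *
p,d,w=cloud("wrist"); m=(w[...,2]>184)&(w[...,2]<198)&(abs(w[...,0]-520)<40)&(abs(w[...,1]-340)<40); q=w[m]; print(m.sum(),((q.max(0)+q.min(0))/2).round(1),(q.max(0)-q.min(0)).round(1))
pots(("scene","top"))
legs((570.5,-173,200,Y0))
E
```

```text
clock: 38.5
eef_pos: [519.4, 338.3, 124.1]
eef_rot: [3.141, 0.0, 0.235]
wrist_force: [-0.3, -0.1, 0.2]
finger_gap: 44.3
finger_force: 0.0
clock: 38.9
eef_pos: [520.6, 339.0, 223.3]
eef_rot: [-3.14, -0.006, 0.235]
wrist_force: [1.0, 0.0, 0.6]
finger_gap: 49.9
finger_force: 0.0
519 [518.  340.  189.1] [23.  23.1  9.7]
scene red top 61.0 [ 572.6 -176. ] [49. 51.] 31.0
scene red top 101.0 [ 471.3 -327.8] [60.  7.] 84.0
top red top 64.0 [ 570.4 -170.5] [47. 48.] 44.1
top red top 104.0 [ 470.6 -322.5] [58.  6.] 83.2
at [519.2 338.2 218.1] yaw 0.235 t 39.0
[5.363e+02 1.678e+02 2.120e+02 2.000e-01] -> [-23.  169.7   6. ] rz 0.0 rows 4
[ 5.534e+02 -2.600e+00  2.060e+02  2.000e-01] -> [-22.9 169.7   6. ] rz 0.0 rows 4
[ 5.705e+02 -1.730e+02  2.000e+02  2.000e-01] -> [-22.9 169.7   6. ] rz 0.0 rows 4
```

```bash
python3 nudge.py '[[-4,28,0,0,0,0],[-9,65,0,0,0,0],[-14,102,0,0,0,0],[-19,138,0,0,0,0],[-23,169.7,0,0,0,0]]' 86
python3 nudge.py '[[-5,34,0,0,0,0],[-9,68,0,0,0,0],[-14,102,0,0,0,0],[-19,136,0,0,0,0],[-23,169.7,0,0,0,0]]'
python3 nudge.py '[[-5,34,0,0,0,0],[-9,68,5,0,0,0],[-14,102,25,0,0,0],[-19,136,60,0,0,0],[-23,169.7,95,0,0,0]]'
python3 nudge.py '[[0,0,25,0,0,0],[0,0,30,0,0,0],[0,0,30,0,0,0]]'
python3 - <<'E'
from h import *
pots(("wrist",))
plan((570.5,-173,-18,Y0))
E
```

```text
clock: 39.55
eef_pos: [536.0, 166.3, 217.8]
eef_rot: [3.141, 0.002, 0.234]
wrist_force: [0.5, 0.2, -0.2]
finger_gap: 85.1
finger_force: 0.0
clock: 40.05
eef_pos: [553.1, -3.7, 217.9]
eef_rot: [-3.141, 0.002, 0.235]
wrist_force: [0.8, 0.6, -0.2]
finger_gap: 86.1
finger_force: 0.0
clock: 40.55
eef_pos: [570.1, -174.0, 122.0]
eef_rot: [-3.141, 0.001, 0.235]
wrist_force: [1.1, 0.1, -1.9]
finger_gap: 85.9
finger_force: 0.0
clock: 40.85
eef_pos: [570.3, -172.2, 93.5]
eef_rot: [-3.14, 0.002, 0.235]
wrist_force: [-0.1, -0.5, -0.5]
finger_gap: 86.2
finger_force: 0.0
wrist red top 61.0 [ 570.1 -170.8] [55. 53.] 89.5
wrist red top 216.0 [ 571.1 -216.7] [2. 0.] 32.5
at [ 571.  -172.2   94.9] yaw 0.235 t 40.9
[ 5.705e+02 -1.730e+02 -1.800e+01  2.000e-01] -> [ -0.6   0.7 112.9] rz 0.001 rows 3
```

```bash
python3 nudge.py '[[-0.5,0.3,30,0,0,0],[-0.5,0.3,65,0,0,0],[-0.5,0.3,98,0,0,0],[-0.5,0.3,110,0,0,0],[-0.5,0.3,110,0,0,0]]'
python3 nudge.py '[[0,0,0,0,0,0],[0,0,0,0,0,0],[0,0,0,0,0,0],[0,0,0,0,0,0],[0,0,0,0,0,0]]' 45 20
python3 nudge.py '[[0,0,-15,0,0,0],[0,0,-50,0,0,0],[0,0,-95,0,0,0],[0,0,-140,0,0,0],[0,0,-172,0,0,0]]'
python3 - <<'E'
from h import *
legs((*st(-105,-22),157,Y0))
E
```

```text
clock: 41.4
eef_pos: [570.4, -172.6, -15.6]
eef_rot: [-3.141, 0.001, 0.235]
wrist_force: [-0.2, 0.8, 0.0]
finger_gap: 86.1
finger_force: 0.0
clock: 41.9
eef_pos: [570.7, -173.2, -14.8]
eef_rot: [3.141, -0.001, 0.235]
wrist_force: [-0.8, 0.6, 6.3]
finger_gap: 55.8
finger_force: 20.0
clock: 42.4
eef_pos: [570.7, -173.3, 160.6]
eef_rot: [3.14, -0.003, 0.235]
wrist_force: [0.2, -0.9, -1.2]
finger_gap: 55.6
finger_force: 20.0
at [ 570.7 -173.3  160.6] yaw 0.235 t 42.4
[ 5.375e+02 -2.720e+01  1.594e+02  2.000e-01] -> [   1.7 -149.8    1.2] rz 0.0 rows 3
[5.043e+02 1.189e+02 1.582e+02 2.000e-01] -> [   1.7 -149.8    1.2] rz 0.0 rows 3
[4.712e+02 2.651e+02 1.570e+02 2.000e-01] -> [   1.6 -149.8    1.2] rz 0.0 rows 3
```

```bash
python3 nudge.py '[[0,-35,0,0,0,0],[0,-80,0,0,0,0],[0,-128,0,0,0,0],[0,-176,0,0,0,0],[0,-224,0,0,0,0]]'
python3 nudge.py '[[0,-48,0,0,0,0],[0,-96,0,0,0,0],[0,-144,0,0,0,0],[0,-185,0,0,0,0],[0,-225,0,0,0,0]]'
python3 nudge.py '[[0,0,0,0,0,0],[0,0,0,0,0,0]]'
python3 - <<'E'
from h import *
plan((*st(-110,-22),28-B+31,Y0))
E
```

```text
clock: 42.9
eef_pos: [517.4, 46.3, 157.4]
eef_rot: [3.141, -0.001, 0.234]
wrist_force: [0.9, 0.3, -1.3]
finger_gap: 55.6
finger_force: 20.0
clock: 43.4
eef_pos: [465.1, 265.3, 157.4]
eef_rot: [-3.141, -0.001, 0.235]
wrist_force: [0.3, 0.3, -1.5]
finger_gap: 55.6
finger_force: 20.0
clock: 43.6
eef_pos: [465.6, 263.9, 156.9]
eef_rot: [3.141, -0.0, 0.236]
wrist_force: [-0.9, 0.1, -1.0]
finger_gap: 55.8
finger_force: 20.0
at [465.6 263.9 156.9] yaw 0.236 t 43.6
[4.663e+02 2.639e+02 1.600e+01 2.000e-01] -> [7.000e-01 1.000e-01 1.409e+02] rz 0.002 rows 3
```

```bash
python3 nudge.py '[[0.5,0,30,0,0,0],[0.5,0,70,0,0,0],[0.5,0,105,0,0,0],[0.5,0,130,0,0,0],[0.5,0,140,0,0,0]]'
python3 nudge.py '[[0,0,0,0,0,0],[0,0,0,0,0,0]]'
python3 nudge.py '[[0,0,0,0,0,0],[0,0,0,0,0,0],[0,0,0,0,0,0]]' 66
python3 nudge.py '[[0,0,-20,0,0,0],[0,0,-60,0,0,0],[0,0,-110,0,0,0],[0,0,-160,0,0,0],[0,0,-188,0,0,0]]'
python3 - <<'E'
from h import *
legs((470.4,-324.8,205,1.455))
E
```

```text
clock: 44.1
eef_pos: [465.8, 261.9, 14.5]
eef_rot: [3.141, 0.003, 0.233]
wrist_force: [0.2, -0.3, -2.1]
finger_gap: 55.7
finger_force: 20.0
clock: 44.3
eef_pos: [467.4, 263.5, 17.8]
eef_rot: [-3.141, -0.002, 0.234]
wrist_force: [0.4, -0.9, -1.8]
finger_gap: 55.9
finger_force: 20.0
clock: 44.6
eef_pos: [466.8, 263.9, 17.2]
eef_rot: [-3.141, -0.001, 0.235]
wrist_force: [-0.3, -0.2, -0.5]
finger_gap: 65.8
finger_force: 0.0
clock: 45.1
eef_pos: [467.1, 264.1, 209.1]
eef_rot: [-3.141, -0.005, 0.235]
wrist_force: [0.4, 0.5, -0.9]
finger_gap: 66.2
finger_force: 0.0
at [467.1 264.1 209.1] yaw 0.235 t 45.1
[468.2  67.8 207.7   0.6] -> [-44.6 191.2   1.4] rz -0.407 rows 4
[ 469.3 -128.5  206.4    1. ] -> [-116.6  157.9    1.4] rz -0.407 rows 4
[ 470.4 -324.8  205.     1.5] -> [-169.6   98.9    1.4] rz -0.407 rows 4
```

```bash
python3 nudge.py '[[-7,30,0,0,0,-0.06],[-16,70,0,0,0,-0.15],[-26,111,0,0,0,-0.24],[-35,152,0,0,0,-0.33],[-44.6,191.2,0,0,0,-0.407]]' 34
python3 nudge.py '[[-23,31,0,0,0,-0.08],[-46,63,0,0,0,-0.16],[-70,95,0,0,0,-0.25],[-93,126,0,0,0,-0.33],[-116.6,157.9,0,0,0,-0.407]]'
python3 nudge.py '[[-38,22,0,0,0,-0.09],[-76,44,0,0,0,-0.18],[-114,66,0,0,0,-0.27],[-150,88,0,0,0,-0.36],[-169.6,98.9,0,0,0,-0.407]]'
python3 nudge.py '[[0,0,35,0,0,0],[0,0,62,0,0,0],[0,0,62,0,0,0],[0,0,62,0,0,0]]'
python3 - <<'E'
from h import *
pots(("wrist",))
plan((470.2,-324.7,23,1.455))
E
```

```text
clock: 45.6
eef_pos: [467.3, 65.8, 204.9]
eef_rot: [3.141, -0.001, 0.646]
wrist_force: [1.1, 0.3, -0.8]
finger_gap: 34.5
finger_force: 0.0
clock: 46.1
eef_pos: [468.4, -130.5, 204.9]
eef_rot: [3.141, -0.0, 1.052]
wrist_force: [0.2, 0.9, -0.1]
finger_gap: 33.9
finger_force: 0.0
clock: 46.6
eef_pos: [469.3, -328.0, 204.4]
eef_rot: [-3.142, 0.0, 1.458]
wrist_force: [0.5, 0.5, -0.0]
finger_gap: 33.7
finger_force: 0.0
clock: 47.0
eef_pos: [470.0, -325.3, 143.5]
eef_rot: [3.141, 0.0, 1.456]
wrist_force: [-0.7, 0.3, 0.3]
finger_gap: 34.3
finger_force: 0.0
wrist red top 103.0 [ 468.7 -323.9] [63.  7.] 83.2
at [ 470.4 -325.5  144.2] yaw 1.456 t 47.0
[ 470.2 -324.7   23.     1.5] -> [  0.8  -0.3 121.2] rz 0.001 rows 3
```

```bash
python3 nudge.py '[[1,-0.5,40,0,0,0],[1,-0.5,80,0,0,0],[1,-0.5,110,0,0,0],[1,-0.5,121,0,0,0],[1,-0.5,121,0,0,0]]'
python3 nudge.py '[[0,0,0,0,0,0],[0,0,0,0,0,0],[0,0,0,0,0,0],[0,0,0,0,0,0],[0,0,0,0,0,0]]' 0 20
python3 nudge.py '[[0,0,-12,0,0,0],[0,0,-45,0,0,0],[0,0,-90,0,0,0],[0,0,-135,0,0,0],[0,0,-160,0,0,0]]'
python3 - <<'E'
from h import *
legs((*st(-105,36),183,Y0))
E
```

```text
clock: 47.55
eef_pos: [469.7, -324.3, 21.8]
eef_rot: [-3.142, -0.0, 1.456]
wrist_force: [0.4, 0.1, -0.2]
finger_gap: 33.9
finger_force: 0.0
clock: 48.05
eef_pos: [469.8, -324.5, 22.4]
eef_rot: [3.14, 0.001, 1.456]
wrist_force: [0.2, 1.1, 7.0]
finger_gap: 8.0
finger_force: 20.0
clock: 48.55
eef_pos: [470.0, -324.6, 186.2]
eef_rot: [3.138, 0.002, 1.456]
wrist_force: [0.4, 0.3, -0.2]
finger_gap: 8.1
finger_force: 20.0
at [ 470.  -324.6  186.2] yaw 1.456 t 48.5
[ 465.9 -109.3  185.1    1. ] -> [213.5 -28.8   1.1] rz 0.407 rows 5
[461.8 106.1 184.1   0.6] -> [ 184.6 -111.     1.1] rz 0.407 rows 5
[4.577e+02 3.215e+02 1.830e+02 2.000e-01] -> [ 125.5 -175.     1.1] rz 0.407 rows 5
```

```bash
python3 nudge.py '[[34,-5,0,0,0,0.06],[79,-11,0,0,0,0.14],[125,-17,0,0,0,0.23],[170,-23,0,0,0,0.32],[213.5,-28.8,0,0,0,0.407]]'
python3 nudge.py '[[37,-22,0,0,0,0.08],[74,-44,0,0,0,0.16],[111,-66,0,0,0,0.24],[148,-89,0,0,0,0.325],[184.6,-111,0,0,0,0.407]]'
python3 nudge.py '[[27,-38,0,0,0,0.087],[54,-75,0,0,0,0.174],[81,-113,0,0,0,0.26],[107,-150,0,0,0,0.34],[125.5,-175,0,0,0,0.407]]'
python3 nudge.py '[[0,0,0,0,0,0],[0,0,0,0,0,0]]'
python3 - <<'E'
from h import *
plan((*st(-105,36),23+22,Y0))
E
```

```text
clock: 49.05
eef_pos: [464.9, -107.0, 182.3]
eef_rot: [3.141, -0.0, 1.045]
wrist_force: [1.9, 0.5, -0.2]
finger_gap: 7.7
finger_force: 20.0
clock: 49.55
eef_pos: [460.7, 108.3, 182.4]
eef_rot: [3.141, -0.001, 0.638]
wrist_force: [0.7, 0.2, 0.1]
finger_gap: 7.7
finger_force: 20.0
clock: 50.05
eef_pos: [456.1, 324.5, 182.2]
eef_rot: [-3.141, -0.0, 0.233]
wrist_force: [0.4, -0.9, -0.5]
finger_gap: 7.8
finger_force: 20.0
clock: 50.25
eef_pos: [456.6, 321.9, 181.7]
eef_rot: [3.141, 0.0, 0.237]
wrist_force: [-0.1, -0.3, -0.4]
finger_gap: 8.0
finger_force: 20.0
at [456.6 321.9 181.7] yaw 0.237 t 50.2
[4.577e+02 3.215e+02 4.500e+01 2.000e-01] -> [  0.9   0.7 136.7] rz 0.003 rows 3
```

```bash
python3 nudge.py '[[0.5,0.5,20,0,0,0],[0.5,0.5,55,0,0,0],[0.5,0.5,90,0,0,0],[0.5,0.5,120,0,0,0],[0.5,0.5,135,0,0,0]]'
python3 nudge.py '[[0,0,0,0,0,0],[0,0,0,0,0,0]]'
python3 nudge.py '[[0,0,0,0,0,0],[0,0,0,0,0,0],[0,0,0,0,0,0]]' 24
python3 nudge.py '[[0,0,-20,0,0,0],[0,0,-60,0,0,0],[0,0,-110,0,0,0],[0,0,-150,0,0,0],[0,0,-175,0,0,0]]'
python3 - <<'E'
from h import *
p,d,w=cloud("wrist"); save("w8",p)
m=(w[...,2]>184)&(w[...,2]<198)&(abs(w[...,0]-519)<30)&(abs(w[...,1]-339)<30)&(p.mean(-1)<60); q=w[m]; print(m.sum(),((q.max(0)+q.min(0))/2).round(1))
s=(w[...,:2]-SC)@np.array([[np.cos(SY),-np.sin(SY)],[np.sin(SY),np.cos(SY)]])
m=(s[...,0]>-140)&(s[...,0]<-65)&(abs(s[...,1])<68)&(d>0)&(p[...,0].astype(int)>p[...,1]+60)&(w[...,2]<180); print("bin max z",np.percentile(w[m][:,2],99.5))
k=(519.2,339); plan((*k,195,Y0),(*k,127,Y0)); arc(150,238.4,10)
E
```

```text
clock: 50.75
eef_pos: [456.9, 319.5, 44.4]
eef_rot: [3.141, 0.003, 0.234]
wrist_force: [-0.2, 0.6, -0.1]
finger_gap: 7.9
finger_force: 20.0
clock: 50.95
eef_pos: [458.1, 320.9, 47.5]
eef_rot: [-3.141, -0.001, 0.234]
wrist_force: [0.3, -0.8, 0.2]
finger_gap: 8.1
finger_force: 20.0
clock: 51.25
eef_pos: [457.8, 321.6, 47.2]
eef_rot: [-3.141, -0.001, 0.235]
wrist_force: [-0.5, -0.8, 0.5]
finger_gap: 23.7
finger_force: 0.0
clock: 51.75
eef_pos: [458.0, 321.8, 225.4]
eef_rot: [-3.14, -0.004, 0.235]
wrist_force: [-0.5, -0.2, -1.4]
finger_gap: 24.2
finger_force: 0.0
570 [517.6 339.7 192. ]
bin max z 120.35948323364642
at [458.8 322.3 228.4] yaw 0.235 t 51.8
[5.192e+02 3.390e+02 1.950e+02 2.000e-01] -> [62.7 -2.1 33.4] rz 0.001 rows 2
[5.192e+02 3.390e+02 1.270e+02 2.000e-01] -> [ 0.  0. 68.] rz -0.0 rows 2
[np.float64(-5.3), np.float64(6.6)]
[np.float64(-9.6), np.float64(13.9)]
[np.float64(-12.7), np.float64(21.8)]
[np.float64(-14.5), np.float64(30.1)]
[np.float64(-15.0), np.float64(38.6)]
[np.float64(0.8), np.float64(8.4)]
[np.float64(2.8), np.float64(16.7)]
[np.float64(6.1), np.float64(24.5)]
[np.float64(10.6), np.float64(31.7)]
[np.float64(16.1), np.float64(38.1)]
```

View pics/w8.png

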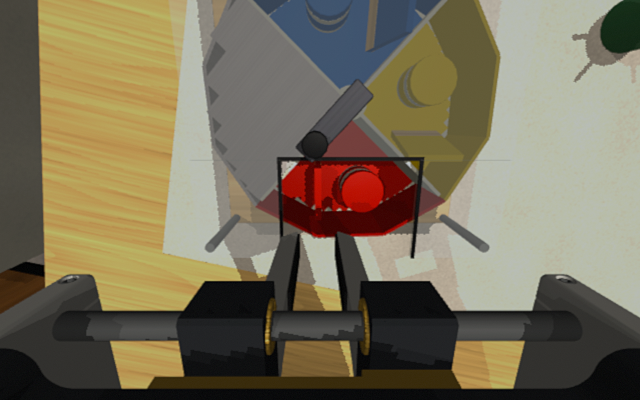

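The red pot (360,190) and the panel (315,185) are in the red bin, and nothing there stands above 121 mm. Now I'll turn to blank.

```bash
python3 nudge.py '[[25,-1,0,0,0,0],[50,-2,5,0,0,0],[62.5,-2.1,15,0,0,0],[62.5,-2.1,32,0,0,0],[62.5,-2.1,32,0,0,0]]' 50
python3 nudge.py '[[0,0,0,0,0,0],[0,0,30,0,0,0],[0,0,60,0,0,0],[0,0,67,0,0,0],[0,0,67,0,0,0]]'
python3 nudge.py '[[0,0,0,0,0,0],[0,0,0,0,0,0],[0,0,0,0,0,0],[0,0,0,0,0,0],[0,0,0,0,0,0]]' 10 8
python3 nudge.py '[[-5.3,6.6,0,0,0,0],[-9.6,13.9,0,0,0,0],[-12.7,21.8,0,0,0,0],[-14.5,30.1,0,0,0,0],[-15,38.6,0,0,0,0]]'
python3 nudge.py '[[0.8,8.4,0,0,0,0],[2.8,16.7,0,0,0,0],[6.1,24.5,0,0,0,0],[10.6,31.7,0,0,0,0],[16.1,38.1,0,0,0,0]]'
python3 nudge.py '[[0,0,0,0,0,0],[0,0,0,0,0,0]]'
python3 - <<'E'
from h import *
plan((*knob(238.4),127,Y0))
E
```

```text
clock: 52.3
eef_pos: [517.1, 337.6, 187.0]
eef_rot: [3.141, 0.004, 0.235]
wrist_force: [0.2, 0.2, 0.3]
finger_gap: 50.2
finger_force: 0.0
clock: 52.8
eef_pos: [517.7, 338.1, 122.9]
eef_rot: [3.142, 0.0, 0.235]
wrist_force: [-0.4, 0.6, -0.1]
finger_gap: 50.1
finger_force: 0.0
clock: 53.3
eef_pos: [518.0, 338.4, 123.2]
eef_rot: [-3.141, -0.001, 0.235]
wrist_force: [-2.3, 1.3, 6.2]
finger_gap: 23.7
finger_force: 8.0
clock: 53.8
eef_pos: [511.4, 297.3, 123.2]
eef_rot: [-3.141, 0.001, 0.235]
wrist_force: [-5.9, 1.8, 6.9]
finger_gap: 23.5
finger_force: 8.0
clock: 54.3
eef_pos: [536.8, 263.5, 123.1]
eef_rot: [-3.141, -0.0, 0.235]
wrist_force: [-3.0, 2.8, 4.9]
finger_gap: 23.9
finger_force: 8.0
clock: 54.5
eef_pos: [537.3, 262.5, 123.1]
eef_rot: [3.14, -0.0, 0.234]
wrist_force: [-2.8, -7.6, 8.0]
finger_gap: 23.7
finger_force: 8.0
at [537.3 262.5 123.1] yaw 0.234 t 54.5
[5.394e+02 2.640e+02 1.270e+02 2.000e-01] -> [ 2.4 -1.  -3.9] rz -0.0 rows 1
```

```bash
python3 nudge.py '[[0,0,0,0,0,0],[0,0,0,0,0,0],[0,0,0,0,0,0]]' 50
python3 nudge.py '[[0,0,-30,0,0,0],[0,0,-70,0,0,0],[-45,0,-110,0,0,0],[-90,0,-140,0,0,0],[-90,0,-140,0,0,0]]'
python3 - <<'E'
from h import *
from scipy.optimize import least_squares
P=np.array([(614.8,281.5),(614.3,282.9),(588.3,260.8),(597,358.5),(595.5,357.2),(518.6,338.7),(518,338.4),(537.3,262.5),(623.4,322),(553.5,364.6),(511.4,297.3)])
r=least_squares(lambda c:np.hypot(*(P-c).T)-55,[568,311]); c=r.x; print("axis",c.round(1),r.fun.round(1),"angle",np.degrees(np.arctan2(262.5-c[1],537.3-c[0]))%360)
import pickle
p,d,w=cloud("wrist"); save("w9",cv2.resize(p[0:260,140:500],(720,520),interpolation=cv2.INTER_CUBIC)); pickle.dump((p,d,w,ext("wrist")),open("/tmp/w9.pkl","wb"))
plan()
for n in("wrist","scene","top"):
    if n!="wrist": p,d,w=cloud(n)
    m=(w[...,2]>184)&(w[...,2]<198)&(abs(w[...,0]-538)<30)&(abs(w[...,1]-263)<30)&(p.mean(-1)<60); q=w[m]
    if m.sum(): k=((q.max(0)+q.min(0))/2); print(n,m.sum(),k.round(1),np.degrees(np.arctan2(k[1]-c[1],k[0]-c[0]))%360)
E
```

```text
clock: 54.8
eef_pos: [536.6, 263.8, 122.2]
eef_rot: [-3.142, 0.0, 0.235]
wrist_force: [-0.4, 0.5, 0.4]
finger_gap: 44.1
finger_force: 0.0
clock: 55.3
eef_pos: [447.6, 242.8, 265.9]
eef_rot: [-3.141, -0.005, 0.236]
wrist_force: [0.1, -0.2, 0.3]
finger_gap: 49.8
finger_force: 0.0
axis [566.8 310.9] [ 1.3  0.2 -0.4  1.4 -0.5  0.6  1.   1.7  2.7  0.3  2. ] angle 238.6852104805854
at [447.7 242.9 265.9] yaw 0.236 t 55.4
wrist 468 [538.7 264.2 192. ] 238.99435994353678
scene 32 [541.  257.3 188.7] 244.32628150840813
top 40 [542.3 260.7 190.8] 244.05313549095067
```

View pics/w9.png

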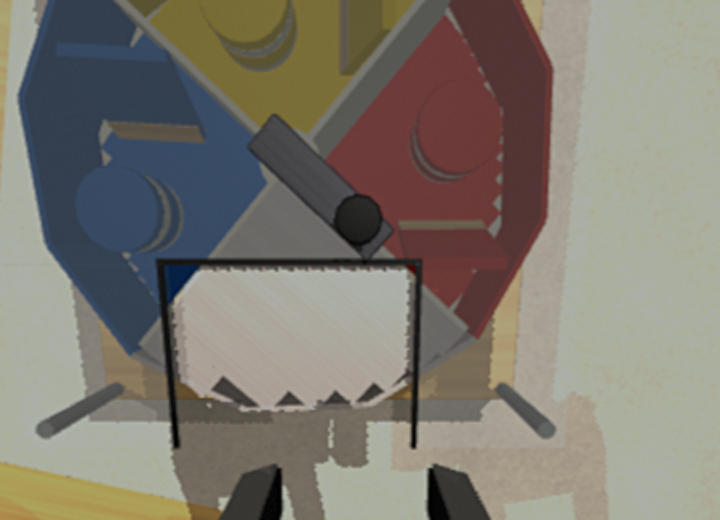

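```bash
python3 - <<'E'
from h import *
import pickle
p,d,w,KT=pickle.load(open("/tmp/w9.pkl","rb")); c=np.array([567.3,310.9])
g=lambda x,y,z:ray("wrist",140+x/2,y/2,z,KT)
for nm,pts in(("left",[(268,183),(140,343),(200,265),(168,305)]),("right",[(467,327),(440,300)])):
    for q in pts: P=g(*q,122); v=P-c; print(nm,q,P.round(1),"ang",np.degrees(np.arctan2(v[1],v[0])).round(1)%360,"r",np.hypot(*v).round())
for q in((160,262),(420,262),(414,447),(177,447)): print("trim",g(*q,136).round(1))
W=np.array([g(*q,136) for q in((160,262),(420,262),(414,447),(177,447))],np.float32); S=np.array([(-60,75),(-60,-75),(-175,-75),(-175,75)],np.float32)
M,_=cv2.estimateAffinePartial2D(S,W); print(M.round(3).tolist(),np.degrees(np.arctan2(M[1,0],M[0,0])))
# blank mask by depth/colour: boundary fit from hub-side edges
hsv=cv2.cvtColor(p,cv2.COLOR_RGB2HSV)
for nm,lo,hi in(("blue",100,130),("red",170,180),("yellow",20,35)):
    m=(hsv[...,0]>=lo)&(hsv[...,0]<=hi)&(hsv[...,1]>60); m[150:]=0; m[:,:140]=0
    v,u=np.nonzero(m); A=np.array([ray("wrist",a,b,122,KT) for a,b in zip(u[::3],v[::3])])-c; r=np.hypot(*A.T); a=np.degrees(np.arctan2(A[:,1],A[:,0]))%360; k=(r>60)&(r<130); print(nm,k.sum(),np.percentile(a[k],[0.5,2,98,99.5]).round(1))
E
```

```text
left (268, 183) [550.1 321.4] ang 148.5 r 20.0
left (140, 343) [436.4 383.2] ang 151.1 r 150.0
left (200, 265) [493.6 353.4] ang 150.0 r 85.0
left (168, 305) [464.6 369.1] ang 150.4 r 118.0
right (467, 327) [495.3 181.1] ang 241.0 r 148.0
right (440, 300) [507.6 202.5] ang 241.2 r 124.0
trim [490.9 373.3]
trim [527.  222.5]
trim [413.4 195.6]
trim [377.4 345.9]
[[0.998, -0.238, 569.401], [0.238, 0.998, 312.339]] 13.443338572473301
blue 2204 [ 65.1  66.4 147.1 149.1]
red 25 [252.9 261.7 322.6 323.6]
yellow 1074 [  0.5   2.6 357.6 359.1]
```

Window picture: the blank (corner at about (268,183)) is slightly over-rotated. A blue sliver shows at the left corner (185,280) and less red at (412,270). I'll take a centred view to measure it well.

```bash
python3 nudge.py '[[-9,-13,0,0,0,0],[-18,-26,0,0,0,0],[-27,-38,0,0,0,0],[-27,-38,0,0,0,0],[-27,-38,0,0,0,0]]'
python3 nudge.py '[[0,0,0,0,0,0],[0,0,0,0,0,0],[0,0,0,0,0,0]]'
python3 - <<'E'
from h import *
import pickle
KT=ext("wrist"); p,d,w=cloud("wrist"); pickle.dump((p,d,w,KT),open("/tmp/w10.pkl","wb")); print(manip.read_state()["eef_pos"])
print((KT[1][:3,3]).round(1))
save("w10",cv2.resize(p[60:240,180:460],(784,504),interpolation=cv2.INTER_CUBIC))
E
```

```text
clock: 55.95
eef_pos: [413.9, 273.9, 262.2]
eef_rot: [3.141, 0.0, 0.236]
wrist_force: [-0.2, -0.5, 0.2]
finger_gap: 49.9
finger_force: 0.0
clock: 56.25
eef_pos: [414.3, 273.2, 262.3]
eef_rot: [3.142, 0.0, 0.234]
wrist_force: [-0.2, -0.0, -0.5]
finger_gap: 49.9
finger_force: 0.0
[414.28767227 273.24377122 262.3848396 ]
[490.8 292.2 477.1]
```

View pics/w10.png

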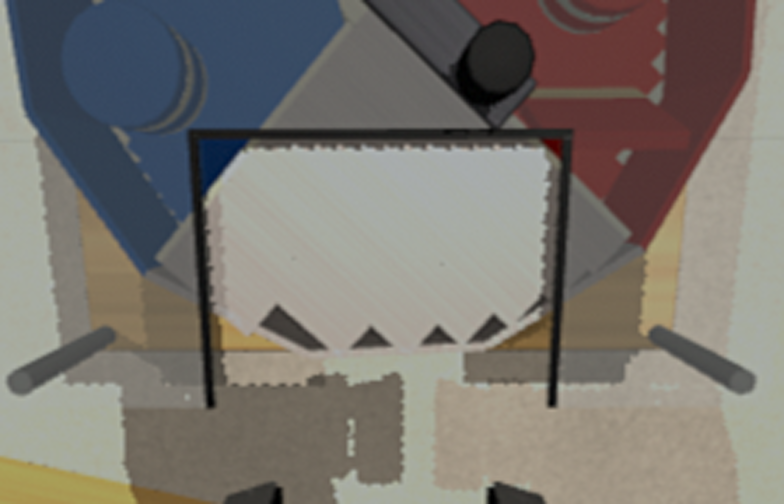

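```bash
python3 - <<'E'
from h import *
import pickle
p,d,w,KT=pickle.load(open("/tmp/w10.pkl","rb"))
g=lambda x,y,z:ray("wrist",180+x/2.8,60+y/2.8,z,KT)
an=lambda v:np.degrees(np.arctan2(v[1],v[0]))%360
L,Rr=g(155,258,122),g(632,235,122); print(L.round(1),Rr.round(1),"chord normal",(an(Rr-L)-90+180)%360, np.linalg.norm(L-Rr))
print("left dir",an(L-g(330,30,122)),an(g(207,195,122)-g(245,148,122)),"right dir",an(Rr-g(530,130,122)))
a,b=g(193,132,136),g(570,132,136); print("trim edge normal",an(b-a)-90+180, "posts",(an(g(742,380,130)-g(20,380,130))-90+180)%360, an(g(211,405,136)-a),an(g(553,405,136)-b))
E
```

```text
[435.2 384.2] [494.  179.9] chord normal 16.064325630339 212.61189519579125
left dir 152.7520681594696 151.42076820475452 right dir 240.49555962569187
trim edge normal 373.34439041081725 posts 13.354648575607769 193.54384567144345 193.29559247458684
```

```bash
python3 - <<'E'
from h import *
plan((540,263,210,Y0),(540,263,125,Y0))
E
```

```text
at [414.3 273.2 262.4] yaw 0.234 t 56.3
[5.40e+02 2.63e+02 2.10e+02 2.00e-01] -> [119.9  39.1  52.4] rz 0.0 rows 3
[5.40e+02 2.63e+02 1.25e+02 2.00e-01] -> [ 0.  0. 85.] rz -0.0 rows 2
```

```bash
python3 nudge.py '[[40,13,0,0,0,0],[80,26,10,0,0,0],[120,39,30,0,0,0],[120,39,52,0,0,0],[120,39,52,0,0,0]]' 50
python3 nudge.py '[[0,0,0,0,0,0],[0,0,40,0,0,0],[0,0,75,0,0,0],[0,0,84,0,0,0],[0,0,84,0,0,0]]'
python3 nudge.py '[[0,0,0,0,0,0],[0,0,0,0,0,0],[0,0,0,0,0,0],[0,0,0,0,0,0],[0,0,0,0,0,0]]' 10 8
python3 nudge.py '[[-0.7,-0.6,0,0,0,0],[-1.4,-1.2,0,0,0,0],[-2,-1.8,0,0,0,0],[-2,-1.8,0,0,0,0],[-2,-1.8,0,0,0,0]]'
```

```text
clock: 56.8
eef_pos: [539.4, 262.5, 206.6]
eef_rot: [3.141, 0.006, 0.234]
wrist_force: [0.4, 0.2, 0.7]
finger_gap: 50.2
finger_force: 0.0
clock: 57.3
eef_pos: [539.7, 263.7, 127.4]
eef_rot: [-3.142, -0.0, 0.235]
wrist_force: [0.9, -0.1, 1.5]
finger_gap: 50.6
finger_force: 0.0
clock: 57.8
eef_pos: [540.2, 263.4, 127.4]
eef_rot: [3.141, -0.001, 0.235]
wrist_force: [-1.6, -1.7, 5.1]
finger_gap: 23.6
finger_force: 8.0
clock: 58.3
eef_pos: [537.9, 264.7, 127.4]
eef_rot: [3.141, -0.001, 0.235]
wrist_force: [-0.8, -2.4, 7.4]
finger_gap: 23.4
finger_force: 8.0
```

Release, back off and measure again from the same camera spot.

```bash
python3 nudge.py '[[0,0,0,0,0,0],[0,0,0,0,0,0],[0,0,0,0,0,0]]' 50
python3 nudge.py '[[0,0,-30,0,0,0],[0,0,-70,0,0,0],[-40,-12,-115,0,0,0],[-80,-25,-135,0,0,0],[-118,-37.5,-135,0,0,0]]'
python3 nudge.py '[[0,0,0,0,0,0],[0,0,0,0,0,0],[0,0,0,0,0,0]]'
python3 - <<'E'
from h import *
import pickle
KT=ext("wrist"); p,d,w=cloud("wrist"); pickle.dump((p,d,w,KT),open("/tmp/w11.pkl","wb"))
save("w11",cv2.resize(p[60:240,180:460],(784,504),interpolation=cv2.INTER_CUBIC))
E
```

```text
clock: 58.6
eef_pos: [537.4, 264.8, 126.2]
eef_rot: [-3.142, 0.0, 0.235]
wrist_force: [-0.2, 0.3, -0.3]
finger_gap: 44.2
finger_force: 0.0
clock: 59.1
eef_pos: [413.5, 274.0, 264.1]
eef_rot: [-3.14, -0.004, 0.234]
wrist_force: [0.4, 0.5, 0.8]
finger_gap: 50.1
finger_force: 0.0
clock: 59.4
eef_pos: [414.6, 273.7, 261.0]
eef_rot: [3.141, 0.0, 0.235]
wrist_force: [0.6, -1.2, -0.1]
finger_gap: 49.8
finger_force: 0.0
```

View pics/w11.png

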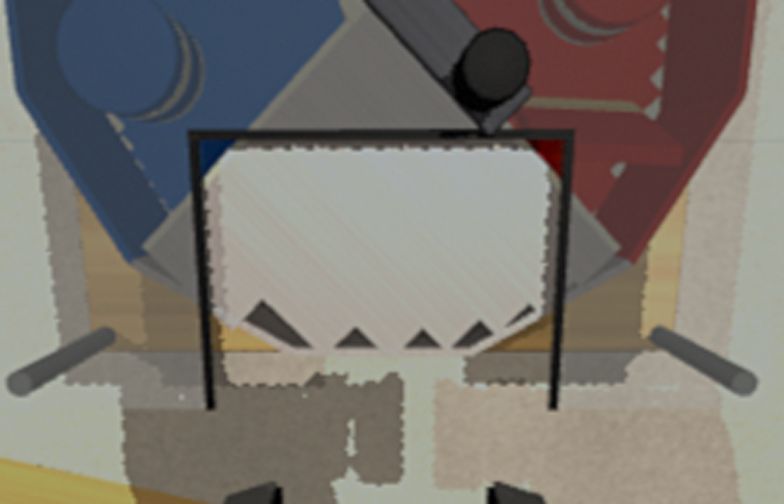

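The blank's outer corners, (143,247) and (620,250), now lie symmetric about the window's middle at x=381, with equal slivers at both sides. The window is closed squarely and the robot is clear, so I'm handing in.

```bash
python3 -c "
from h import *
pots(('scene',)); print(manip.sign_off())"
```

```text
the job is handed in; nothing more can be done
None
```

All three panels and all three pots are in the bins of their own colours, the blank sector is turned squarely into the window, and the job was handed in at about 59 s of robot time, with no verdict returned.

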